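Seat the cores in paraffin blocks on a tissue arrayer

TASK

Seat the two cores of every paraffin block on the bench with the tissue arrayer: one block at a time, with the stage drawn forward, turn the block so that its cut-off corner matches the filled corner of the nest and set it down in there, glide the stage by its knob until a core stands exactly under the pin, press the plunger fully down so that the pin pushes the core to the bottom of its well, and do the same for the other core. Then draw the stage forward again and move the block, core side up, to the cooling tray. At the end all blocks lie flat in the tray side by side, the stage is left fully forward, and the forceps and the slide carton have not been disturbed.

Things in the scene. Friction and masses are not known exactly. Their poses are not given: they have to be found in the camera images.
- block_a: Loose paraffin block, about 130 g, may be absent (None). White plastic cassette 80 (x) x 52 (y) x 16 mm high, straight sides, to be gripped across the 52 mm; on it a wax slab 62 x 38 x 8 mm, wax face 24 mm above the underside, with two cores in it. Its +x, +y corner is cut off at 45 degrees (16 mm a side). Blocks differ only in where the cores are. Origin: centre of the underside, z up.
- block_a_well1 (a point): Centre of the mouth of a round 14 mm well in the wax face of block_a, at x 16, y -6, z 24 mm in the block's frame; a brownish core plug, 12 mm thick, stands in it.
- block_a_core1 (a joint): How far the core plug in well 1 of block_a has been pushed in (m): at 0 it stands 3 mm proud of the wax, at 0.003 it is level, at 0.008 it is at the bottom, 5 mm below the wax face. It takes about 3 N and stays where it is left.
- block_a_well2 (a point): Centre of the mouth of a round 14 mm well in the wax face of block_a, at x -16, y 7, z 24 mm in the block's frame; a brownish core plug, 12 mm thick, stands in it.
- block_a_core2 (a joint): How far the core plug in well 2 of block_a has been pushed in (m): at 0 it stands 3 mm proud of the wax, at 0.003 it is level, at 0.008 it is at the bottom, 5 mm below the wax face. It takes about 3 N and stays where it is left.
- block_b: Loose paraffin block, about 130 g, may be absent (None). White plastic cassette 80 (x) x 52 (y) x 16 mm high, straight sides, to be gripped across the 52 mm; on it a wax slab 62 x 38 x 8 mm, wax face 24 mm above the underside, with two cores in it. Its +x, +y corner is cut off at 45 degrees (16 mm a side). Blocks differ only in where the cores are. Origin: centre of the underside, z up.
- block_b_well1 (a point): Centre of the mouth of a round 14 mm well in the wax face of block_b, at x -20, y -5, z 24 mm in the block's frame; a brownish core plug, 12 mm thick, stands in it.
- block_b_core1 (a joint): How far the core plug in well 1 of block_b has been pushed in (m): at 0 it stands 3 mm proud of the wax, at 0.003 it is level, at 0.008 it is at the bottom, 5 mm below the wax face. It takes about 3 N and stays where it is left.
- block_b_well2 (a point): Centre of the mouth of a round 14 mm well in the wax face of block_b, at x 9, y 7, z 24 mm in the block's frame; a brownish core plug, 12 mm thick, stands in it.
- block_b_core2 (a joint): How far the core plug in well 2 of block_b has been pushed in (m): at 0 it stands 3 mm proud of the wax, at 0.003 it is level, at 0.008 it is at the bottom, 5 mm below the wax face. It takes about 3 N and stays where it is left.
- block_c: Loose paraffin block, about 130 g, may be absent (None). White plastic cassette 80 (x) x 52 (y) x 16 mm high, straight sides, to be gripped across the 52 mm; on it a wax slab 62 x 38 x 8 mm, wax face 24 mm above the underside, with two cores in it. Its +x, +y corner is cut off at 45 degrees (16 mm a side). Blocks differ only in where the cores are. Origin: centre of the underside, z up.
- block_c_well1 (a point): Centre of the mouth of a round 14 mm well in the wax face of block_c, at x 16, y 5, z 24 mm in the block's frame; a brownish core plug, 12 mm thick, stands in it.
- block_c_core1 (a joint): How far the core plug in well 1 of block_c has been pushed in (m): at 0 it stands 3 mm proud of the wax, at 0.003 it is level, at 0.008 it is at the bottom, 5 mm below the wax face. It takes about 3 N and stays where it is left.
- block_c_well2 (a point): Centre of the mouth of a round 14 mm well in the wax face of block_c, at x -10, y -7, z 24 mm in the block's frame; a brownish core plug, 12 mm thick, stands in it.
- block_c_core2 (a joint): How far the core plug in well 2 of block_c has been pushed in (m): at 0 it stands 3 mm proud of the wax, at 0.003 it is level, at 0.008 it is at the bottom, 5 mm below the wax face. It takes about 3 N and stays where it is left.
- arrayer: Manual tissue arrayer, white, fixed: base 285 x 165 x 18 mm; column 175 mm tall at its far end; overarm (z 125 to 155 mm, 42 mm wide) reaching forward over the stage to a 30 mm wide barrel with the upright plunger. Origin: on the pin's axis at bench height; x points from the front (knob side) to the column, z up.
- saddle (a joint): Glide of the stage along the arrayer's x (m): 0 = drawn fully forward to the knob side (nest centre 105 mm in front of the pin's axis: load and unload here, nothing above), up to 0.130 toward the column. About 1.5 N of friction; stays where it is left.
- nest (a point): Centre of the floor of the nest on the stage, 48 mm above the bench; axes as the arrayer's. Four corner brackets 10 mm high, 2 mm of play round a block, open between them (50 mm on the long sides) for fingers. The +x, +y corner (far left) is filled at 45 degrees: a block goes down only with its cut-off corner there, 80 mm along x; seated, the block's frame equals the nest's.
- knob_top (a point): Centre of the top of the black handle knob (26 mm across, 29 mm tall), 100 mm in front of the nest centre, top 77 mm above the bench. Pinch it from above and move it level to glide the stage: along the arrayer's x (see saddle) and across, 22 mm to either side along its y, each with about 1.5 N of friction.
- pin_tip (a point): Centre of the flat end of the steel pin under the plunger: 8 mm across, pointing down, at rest 86 mm above the bench (38 mm above the nest floor, 11 mm above a proud core). The top of the plunger's black palm cap (38 mm across, to be pressed straight down from above) is 125 mm above it on the same axis, 211 mm above the bench at rest, and moves with it.
- plunger (a joint): How far the plunger is pressed (m): 0 up at rest, stop at 0.020. Over a core it meets the core at about 0.011, bottoms it at 0.019. The spring needs about 3 N at the start and 5 N at the end, the core 3 N more; it comes back up when let go.
- tray_floor (a point): Centre of the floor, 16 mm above the bench, of the fixed metal cooling tray: 130 (x) x 200 (y) mm outside, 114 x 184 mm inside, rim 6 mm above its floor. Room for two blocks end to end along its y. Behind it (x over 0.565, y under -0.21) stands a white bath 121 mm high: carry blocks over or round it.
- forceps: Bystander: steel forceps 126 mm long lying on the bench. Leave them alone.
- slide_pack: Bystander: small open carton of microscope slides, 60 x 82 x 28 mm. Leave it alone.
Not all that is in view belongs to the job. What is shaped like the block_c but green is not meant.

How it is judged (in metres and radians):
On the way, in this order (a step that is already met when the one before it is completed fails the run):
1. a block sits flat in the nest, its cut-off corner at the filled corner (((distance between block_a and nest below 0.006 m and angle between block_a's own z axis and vertical below 0.06 rad) or (distance between block_b and nest below 0.006 m and angle between block_b's own z axis and vertical below 0.06 rad) or (distance between block_c and nest below 0.006 m and angle between block_c's own z axis and vertical below 0.06 rad))), for 0.2 s.
2. both cores of the block in the nest have been pushed to the bottom of their wells ((((distance between block_a and nest below 0.006 m and angle between block_a's own z axis and vertical below 0.06 rad) and value of joint each of block_a_core1, block_a_core2 above 0.006 m) or ((distance between block_b and nest below 0.006 m and angle between block_b's own z axis and vertical below 0.06 rad) and value of joint each of block_b_core1, block_b_core2 above 0.006 m) or ((distance between block_c and nest below 0.006 m and angle between block_c's own z axis and vertical below 0.06 rad) and value of joint each of block_c_core1, block_c_core2 above 0.006 m))), for 0.2 s.
At the end, for the whole second after the job is handed in: Every block that is there lies flat and at rest in the cooling tray, core side up (within 0.08 rad of level, its underside within 5 mm of the tray's floor), both its cores pushed in by more than 6 mm (bottom: 8 mm); the stage is within 15 mm of fully forward and the plunger is up (x of block_a in the frame of tray_floor between -0.057 and 0.057 m and y of block_a in the frame of tray_floor between -0.085 and 0.085 m and z of block_a in the frame of tray_floor between -0.004 and 0.005 m and angle between each of block_a, block_b, block_c's own z axis and vertical below 0.08 rad and linear speed of each of block_a, block_b, block_c below 0.01 m/s and value of joint each of block_a_core1, block_a_core2, block_b_core1, block_b_core2, block_c_core1, block_c_core2 above 0.006 m and x of block_b in the frame of tray_floor between -0.057 and 0.057 m and y of block_b in the frame of tray_floor between -0.085 and 0.085 m and z of block_b in the frame of tray_floor between -0.004 and 0.005 m and x of block_c in the frame of tray_floor between -0.057 and 0.057 m and y of block_c in the frame of tray_floor between -0.085 and 0.085 m and z of block_c in the frame of tray_floor between -0.004 and 0.005 m and value of joint saddle below 0.015 m and value of joint plunger below 0.003 m); the robot touches nothing.
It fails at once if a core is pushed while its block is not seated in the nest ((velocity of joint block_a_core1 above 0.01 m/s and value of joint block_a_core1 between 0.0035 and 0.006 m and distance between block_a and nest above 0.012 m) or (velocity of joint block_a_core2 above 0.01 m/s and value of joint block_a_core2 between 0.0035 and 0.006 m and distance between block_a and nest above 0.012 m) or (velocity of joint block_b_core1 above 0.01 m/s and value of joint block_b_core1 between 0.0035 and 0.006 m and distance between block_b and nest above 0.012 m) or (velocity of joint block_b_core2 above 0.01 m/s and value of joint block_b_core2 between 0.0035 and 0.006 m and distance between block_b and nest above 0.012 m) or (velocity of joint block_c_core1 above 0.01 m/s and value of joint block_c_core1 between 0.0035 and 0.006 m and distance between block_c and nest above 0.012 m) or (velocity of joint block_c_core2 above 0.01 m/s and value of joint block_c_core2 between 0.0035 and 0.006 m and distance between block_c and nest above 0.012 m)).
It fails at once if the bystander forceps is moved by more than 4 cm (distance of forceps from where it was at the start of the episode above 0.04 m).
It fails at once if the bystander slide_pack is moved by more than 4 cm (distance of slide_pack from where it was at the start of the episode above 0.04 m).
Of block_a, block_b, block_c only 1 to 2 are there at a start; the rules pass over those that are not, and their reading is None.
At some moment in a run one of block_a, block_b, block_c may be knocked a few centimetres aside while the robot is not near it.
It also fails if it takes over 210 s, if anything falls off the work surface, if the arm or the gripper's body presses on something with over 40 N, if the wrist force passes 120 N, or if a joint passes its speed limit or range.

ROBOT

A 7-joint arm with a two-finger parallel gripper is mounted at the origin on a cart in front of the work surface, level with it; the furniture and walls round the work are solid. World frame = base frame: x ahead of the robot, y to its left, z up, the work surface at z = 0. Lengths are in m, angles in degrees, forces in N, time in s.
With the tool pointing down it reaches from about 0.425 to 0.875 m from the base axis. Payload 4.7 kg.
Tool frame: the origin (TCP) lies midway between the tips of the shut fingers; the grasp point (between the pads) lies 19 mm behind it; z points along the fingers, y is the line along which they close (so a half turn about z gives the same grasp; the last joint's range is limited). The gripper opens to 87 mm and grips with 3 to 60 N. Pads are 19 mm wide; open, the fingers measure 117 mm over their backs; the gripper's body (75 mm by 190 mm) begins 51 mm behind the grasp point.
Start: joints at [-63.822, 18.392, -4.016, 83.108, 1.295, 78.541, -3.26], TCP at [0.279, 0.587, 0.223] pointing down, gripper open.
Joint ranges: [-163.93, 163.93], [-17.29, 119.83], [-79.2, 71.16], [3.27, 140.29], [-89.18, 269.18], [5.43, 117.66], [-154.24, 154.24]. Speed limits (degrees/s): [147.25, 147.25, 180, 180, 180, 180, 180].

INTERFACE

Orientations are given as [roll, pitch, yaw] about the fixed x, y, z axes, in that order (R = Rz(yaw) Ry(pitch) Rx(roll)).
In Python, from cell import env, viewer, boxes_of, masks_of gives the robot as it stands. The module is installed in compiled form; this text tells all that it offers.
- The arm moves only by the tool apply_moves, never from a script. Its argument "moves" is a list of rows, each a list of 7 numbers: the shift along the tool's x, y, z scaled (see below), then the turn, a rotation vector about the tool's x, y, z scaled (see below), then the opening, from 0 (shut) to 1 (fully open). A call has 1 to 20 rows; each row is the pose to reach, as a shift and turn from the pose commanded when the call began, along the tool's axes at that moment; what a row does not reach only later rows make up. The controller multiplies each number of a shift by 0.2 m and each number of a turn by 1.5 rad. A row lasts 1/10 s, in which the tool goes at most 50 mm and 8.59 degrees, less where a joint would pass 70% of its speed; a pose out of reach is approached as far as the arm can. A call with a number of a shift or a turn outside -1 to 1 is refused whole. A call with a gripper value outside its range is refused whole. The fingers move at their own pace and stop on an object; "grip_force" is the grip in N (left out, the last holds). Time passes only in rows, so rows that repeat a pose let the fingers close. It gives the time, the measured TCP pose, the force, the opening and the grip force at its end, in the units of the state.
- env.get_obs(): the state, without advancing time (a new reading comes with each control period).
- viewer.read_camera(name): name is "scene" or "top" or "wrist"; returns the picture (384x512x3 uint8, red, green, blue); there is no depth.
- viewer.get_calibration(name): a dict with "fov_y" (degrees; the focal length in pixels is half the picture's height over the tangent of half this angle, whatever the lens; pixels are square), "cx", "cy" (the principal point, pixels), "k1" (the pictures are not rectified: a ray, as slopes to the right and down, at radius r is drawn at 1 + k1 r^2 times it, then the intrinsics apply), "position" and "orientation" of the camera in the world. Camera axes: x right, y up, looking along -z (the intrinsics and any distortion apply to the point x, -y, -z); pixel columns grow to the right and rows downward; lengths in m; the calibration is good to about 2 mm. A picture is of the moment at which its call begins: read the wrist's pose just before it. get_calibration takes no time and is no camera call; for the wrist camera it gives the pose at the moment of the call.
- env.sign_off(): hands the job in; it is judged then, once.
Trained networks look in the newest picture that a camera, given by its name, has taken for a name from the list of things; names that differ only in an ending like _2 or _b are one class to them, and where a whole thing is asked for, a point or a joint stands for the part that bears it (a point fixed in the world has none). Each returns a list of dicts, best first, with "conf" (0 to 1); they miss things now and then, are a little off and sometimes report something else, mostly with a low value. They report only what shows in the picture. A call takes as long as a camera call. They do not tell look-alikes from the thing itself.
- boxes_of(camera, target): "location" ([column, row] in pixels, amid what is visible of it).
- masks_of(camera, target): "pixels" (384x512 bool, what is visible of it) and "location" ([column, row] in pixels, amid what is visible of it).
The state is a dict: "time_s": time; "qpos": joint angles; "joint_velocities": joint speeds; "effort": joint torques, N m; "tool_pos": TCP position; "tool_rot": TCP orientation; "force": force on the tool from outside, world axes, zero at the start; "wrist_torque": the same for the moment, N m; "grip_width": finger opening in m; "grasp_force": force on a finger pad.
Only numpy, scipy, OpenCV 4.12 (cv2) and the standard library are available. Lean on these libraries where they do the work, as an engineer would, in place of code of your own. Each camera call takes 0.05 s, during which the arm holds its last target. There are 200 camera calls.

## Working session

There is one attempt and no reset: what is moved stays moved. The work goes in short steps, Python scripts to look and compute and a tool call to move; the robot and the scene stay as the last step left them, time stands still between calls to the robot, and variables do not carry over. Pictures are saved under pics/ and viewed, at most 14 in all, crops included, and the job is handed in when it is done.

Besides the shell and the picture viewer there is one more tool, called as name([rows], argument=value, ...), one row to a line, values as JSON. apply_moves: Moves the arm, as the interface text tells. Shifts and turns lie within -1 to 1; 1 stands for 0.2 m of shift or 1.5 rad of turn. Its arguments: {"type":"object","properties":{"moves":{"type":"array","items":{"type":"array","items":{"type":"number","minimum":-1,"maximum":1}}},"grip_force":{"type":"number"}},"required":["moves"]}

```bash
mkdir -p pics
cat > h.py <<'E'
import numpy as np, cv2
from scipy.spatial.transform import Rotation as R
from cell import env, viewer, boxes_of, masks_of
def KD(c):
    f=192/np.tan(np.radians(c['fov_y'])/2)
    return np.array([[f,0,c['cx']],[0,f,c['cy']],[0,0,1]],float), np.array([c['k1'],0,0,0,0],float)
def Rot(c):
    o=np.array(c['orientation'],float)
    return o if o.shape==(3,3) else R.from_euler('xyz',o,degrees=True).as_matrix()
def ray(c,px):
    K,D=KD(c); p=cv2.undistortPointsIter(np.array([[px]],float),K,D,None,None,(3,50,1e-10))[0,0]
    d=Rot(c)@np.array([p[0],-p[1],-1.]); return np.array(c['position'],float),d
def onz(c,px,z):
    o,d=ray(c,px); return o+d*(z-o[2])/d[2]
def proj(c,P):
    K,D=KD(c); P=np.atleast_2d(P); q=(P-np.array(c['position']))@Rot(c); q=q*[1,-1,-1]
    return cv2.projectPoints(q,np.zeros(3),np.zeros(3),K,D)[0][:,0]
def tri(rs):
    A=np.zeros((3,3));b=np.zeros(3)
    for o,d in rs:
        d=d/np.linalg.norm(d);M=np.eye(3)-np.outer(d,d);A+=M;b+=M@o
    return np.linalg.solve(A,b)
def shot(cam,name):
    c=viewer.get_calibration(cam); im=viewer.read_camera(cam); 
    cv2.imwrite(f'pics/{name}.png',im[:,:,::-1]); return c,im
def delta(pos,rpy):
    """shift/turn numbers from commanded(measured) pose to target"""
    s=env.get_obs(); T=R.from_euler('xyz',s['tool_rot'],degrees=True)
    sh=T.inv().apply(np.array(pos)-s['tool_pos'])/0.2
    tu=(T.inv()*R.from_euler('xyz',rpy,degrees=True)).as_rotvec()/1.5
    return np.r_[sh,tu].round(4)
E
cat > /tmp/a.py <<'E'
import sys; sys.path.insert(0,'.')
from h import *
s=env.get_obs(); print({k:np.round(v,3) for k,v in s.items()})
for cam in ['scene','top','wrist']:
    c,im=shot(cam,cam+'0'); print(cam,c)
    for t in ['block_a','nest','knob_top','pin_tip','arrayer','tray_floor','forceps','slide_pack','plunger','block_a_core1']:
        if cam=='wrist': break
        print(t,[(np.round(b['location'],1).tolist(),round(b['conf'],2)) for b in boxes_of(cam,t)[:5]])
a=cv2.imread('pics/scene0.png');b=cv2.imread('pics/top0.png')
E
python3 /tmp/a.py
```

```text
{'time_s': np.float64(0.0), 'qpos': array([-63.82 ,  18.44 ,  -4.014,  83.174,   1.295,  78.542,  -3.26 ]), 'joint_velocities': array([ 0.062, -0.038, -0.01 , -0.021, -0.002, -0.02 , -0.014]), 'effort': array([ 0.0000e+00, -4.9128e+01, -4.0400e-01, -3.1253e+01, -6.4000e-02,
        4.4000e-02,  0.0000e+00]), 'tool_pos': array([0.278, 0.587, 0.221]), 'tool_rot': array([-1.79890e+02,  6.00000e-03,  1.54628e+02]), 'force': array([0.557, 0.357, 0.663]), 'wrist_torque': array([0.029, 0.009, 0.026]), 'grasp_force': np.float64(0.0), 'grip_width': np.float64(0.087)}
scene {'fov_y': 51.439694477642966, 'cx': 259.276896353816, 'cy': 184.61948410242476, 'k1': -0.10931057987706043, 'position': array([-0.32506894, -0.47585613,  0.72479928]), 'orientation': array([ 56.47342473,   0.61676454, -64.89208672])}
block_a [([278.4, 210.7], 0.97), ([282.6, 236.9], 0.95), ([235.1, 219.6], 0.63)]
nest [([215.2, 169.6], 0.8)]
knob_top [([212.7, 168.1], 0.77), ([277.8, 209.2], 0.54), ([213.6, 168.0], 0.3)]
pin_tip [([213.8, 172.2], 0.32)]
arrayer [([218.3, 171.8], 0.87), ([232.3, 220.0], 0.26)]
tray_floor [([
[... 292 characters left out ...]
155551,  1.1014922 ]), 'orientation': array([ 12.16924441,  -0.26128648, -85.57814591])}
block_a [([248.5, 213.9], 0.84), ([282.5, 183.9], 0.77), ([302.1, 225.2], 0.69)]
nest [([191.7, 153.7], 0.74)]
knob_top [([191.9, 150.9], 0.77)]
pin_tip [([176.4, 118.9], 0.45)]
arrayer [([188.5, 147.6], 0.97)]
tray_floor [([375.5, 220.3], 0.73)]
forceps [([189.8, 148.0], 0.46)]
slide_pack [([129.6, 222.1], 0.59)]
plunger [([178.9, 115.3], 0.72)]
block_a_core1 []
wrist {'fov_y': 71.04379008922797, 'cx': 256.2779386148396, 'cy': 192.93143170437216, 'k1': -0.03392954763526295, 'position': array([0.22042111, 0.61555309, 0.38431112]), 'orientation': array([-1.39871424e+01,  1.60647606e-02,  6.45913486e+01])}
```

Run:
```python
import cv2,numpy as np
a=cv2.imread('pics/scene0.png')[60:320,80:440];b=cv2.imread('pics/top0.png')[60:320,80:440]
cv2.imwrite('pics/s.png',cv2.resize(a,None,fx=2.2,fy=2.2,interpolation=cv2.INTER_CUBIC)); cv2.imwrite('pics/t.png',cv2.resize(b,None,fx=2.2,fy=2.2,interpolation=cv2.INTER_CUBIC))
```

```text
(no output)
```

View pics/s.png

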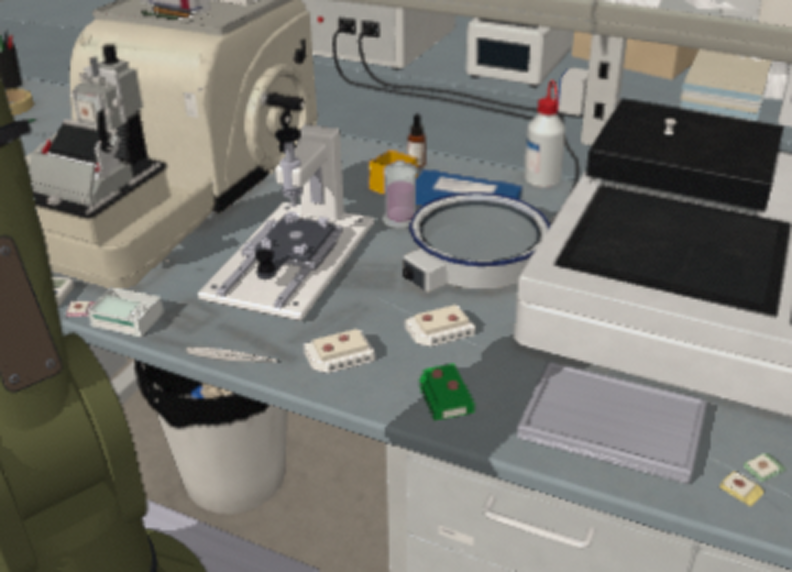

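View pics/t.png

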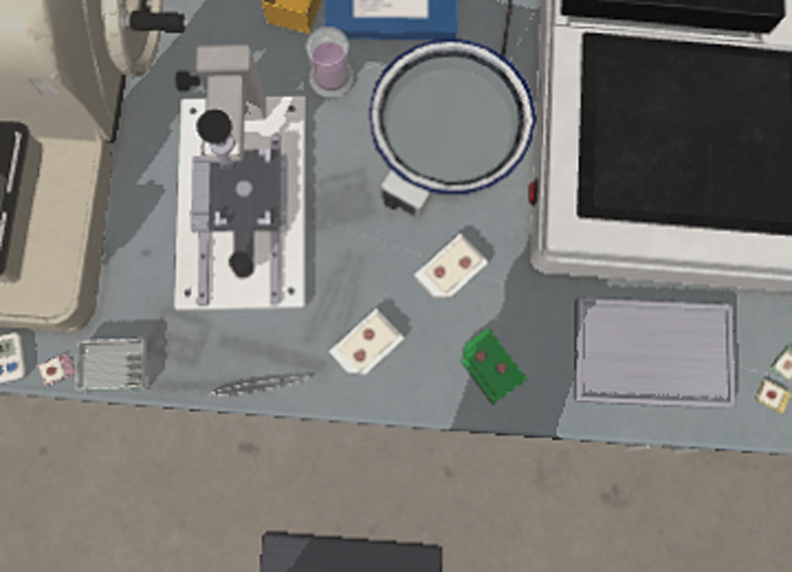

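The scene view shows two white blocks at crop px (340,350) and (440,325), the green look-alike at (446,390), the arrayer at (285,240) and the tray at (612,420). In the top view, full-image px, the white blocks are at (246,215) and (285,180). The green decoy at (304,226) is rejected by colour. The forceps are at about (200,235), and the small far-right cassettes are too small to be blocks.

```bash
cat > /tmp/b.py <<'E'
import sys; sys.path.insert(0,'.')
from h import *
ct=viewer.get_calibration('top');cs=viewer.get_calibration('scene')
def show(n,pt,ps): 
    r=[ray(ct,pt),ray(cs,ps)]; X=tri(r); print(n,X.round(3),'reproj',proj(ct,X).round(0),pt,proj(cs,X).round(0),ps)
show('P',[248.5,213.9],[235.1,219.6]); show('Q',[282.5,183.9],[278.4,210.7]); show('green',[302.1,225.2],[282.6,236.9])
show('knob',[80+241/2.2,60+262/2.2],[80+265/2.2,60+252/2.2])
show('cap',[80+214/2.2,60+124/2.2],[80+289/2.2,60+130/2.2])
show('tray',[375.5,220.3],[358.4,249.4])
# base corners of arrayer (top, z=.018)
for n,p in dict(fl=(177,306),fr=(304,305),br=(304,97),bl=(181,97)).items(): print(n,onz(ct,(80+p[0]/2.2,60+p[1]/2.2),.018).round(3))
for n,p in dict(fl=(578,397),fr=(734,404),br=(735,294),bl=(580,298)).items(): print('tray',n,onz(ct,(80+p[0]/2.2,60+p[1]/2.2),.022).round(3))
for n,p in dict(P1=(369,334),P2=(359,355),Q1=(439,271),Q2=(464,262)).items(): print(n,onz(ct,(80+p[0]/2.2,60+p[1]/2.2),.027).round(3))
print('forceps',onz(ct,(80+262/2.2,60+384/2.2),0),'nest hole',onz(ct,(80+243/2.2,60+188/2.2),.048),'knob.077',onz(ct,(80+241/2.2,60+262/2.2),.077),'cap.211',onz(ct,(80+214/2.2,60+124/2.2),.211))
E
python3 /tmp/b.py
```

```text
P [ 0.464 -0.022  0.003] reproj [[248. 214.]] [248.5, 213.9] [[236. 220.]] [235.1, 219.6]
Q [ 0.56  -0.113 -0.003] reproj [[283. 184.]] [282.5, 183.9] [[278. 211.]] [278.4, 210.7]
green [ 0.446 -0.174  0.005] reproj [[303. 225.]] [302.1, 225.2] [[282. 237.]] [282.6, 236.9]
knob [0.535 0.136 0.076] reproj [[190. 179.]] [189.54545454545453, 179.09090909090907] [[200. 175.]] [200.45454545454544, 174.54545454545453]
cap [0.655 0.158 0.208] reproj [[178. 116.]] [177.27272727272725, 116.36363636363636] [[211. 119.]] [211.36363636363635, 119.0909090909091]
tray [ 0.474 -0.376  0.011] reproj [[376. 220.]] [375.5, 220.3] [[357. 250.]] [358.4, 249.4]
fl [0.485 0.222 0.018]
fr [0.499 0.063 0.018]
br [0.776 0.09  0.018]
bl [0.765 0.253 0.018]
tray fl [ 0.41  -0.282  0.022]
tray fr [ 0.415 -0.477  0.022]
tray br [ 0.554 -0.478  0.022]
tray bl [ 0.533 -0.28   0.022]
P1 [ 0.467 -0.021  0.027]
P2 [ 0.44  -0.011  0.027]
Q1 [ 0.553 -0.102  0.027]
Q2 [ 0.567 -0.132  0.027]
forceps [0.39798172 0.10751802 0.        ] nest hole [0.63527056 0.15052164 0.048     ] knob.077 [0.53369388 0.1368357  0.077     ] cap.211 [0.65278036 0.15898498 0.211     ]
```

```bash
cat > d.py <<'E'
import sys; from h import *
# args: targets "x,y,z,yaw" all relative to present pose
for a in sys.argv[1:]:
    x,y,z,w=map(float,a.split(',')); print(a,delta([x,y,z],[180,0,w]).tolist())
E
python3 d.py 0.33,0.42,0.34,120
```

```text
0.33,0.42,0.34,120 [-0.5908, -0.6455, -0.5872, 0.0, 0.0001, 0.4029]
```

apply_moves([
  [-0.1,-0.1,-0.587,0,0,0.1,1],
  [-0.591,-0.645,-0.587,0,0,0.4,1],
  [-0.591,-0.645,-0.587,0,0,0.4,1],
  [-0.591,-0.645,-0.587,0,0,0.4,1],
  [-0.591,-0.645,-0.587,0,0,0.4,1],
  [-0.591,-0.645,-0.587,0,0,0.4,1],
])

```text
time_s: 1.75
tool_pos: [0.3333, 0.4169, 0.3432]
tool_rot: [179.7, -0.1, 119.9]
force: [-0.1, -0.2, -0.5]
grip_width: 0.0869
grasp_force: 0.0
```

```bash
python3 d.py 0.40,0.23,0.34,96 .50,.08,.33,96
```

```text
0.40,0.23,0.34,96 [-0.9763, -0.1759, 0.0144, 0.0033, -0.0014, 0.2776]
.50,.08,.33,96 [-1.8758, -0.116, 0.0638, 0.0033, -0.0014, 0.2776]
```

apply_moves([
  [-0.976,-0.176,0.015,0,0,0.278,1],
  [-0.976,-0.176,0.015,0,0,0.278,1],
  [-0.976,-0.176,0.015,0,0,0.278,1],
  [-0.976,-0.176,0.015,0,0,0.278,1],
  [-0.976,-0.176,0.015,0,0,0.278,1],
])

```text
time_s: 2.25
tool_pos: [0.4008, 0.2275, 0.3372]
tool_rot: [179.9, 0.1, 95.8]
force: [0.7, 0.7, 0.6]
grip_width: 0.087
grasp_force: 0.0
```

```bash
python3 d.py  .50,.08,.33,96
```

```text
.50,.08,.33,96 [-0.7838, 0.4192, 0.0374, 0.0008, 0.0008, -0.0027]
```

apply_moves([
  [-0.784,0.42,0.037,0,0,0,1],
  [-0.784,0.42,0.037,0,0,0,1],
  [-0.784,0.42,0.037,0,0,0,1],
  [-0.784,0.42,0.037,0,0,0,1],
  [-0.784,0.42,0.037,0,0,0,1],
  [-0.784,0.42,0.037,0,0,0,1],
])

```text
time_s: 2.85
tool_pos: [0.4988, 0.0885, 0.329]
tool_rot: [-179.9, -0.0, 96.4]
force: [-0.4, 0.7, -0.4]
grip_width: 0.0872
grasp_force: 0.0
```

```bash
cat > look.py <<'E'
import sys; from h import *; import pickle
n=sys.argv[1]; c,im=shot('wrist',n); d={'c':c}
for t in sys.argv[2:]:
    d[t]=masks_of('wrist',t); print(t,[(np.round(m['location'],1).tolist(),round(m['conf'],2),int(m['pixels'].sum())) for m in d[t][:4]])
pickle.dump(d,open(f'{n}.pkl','wb')); print(np.round(env.get_obs()['tool_pos'],3),np.round(c['position'],3),np.round(c['orientation'],1))
cv2.imwrite(f'pics/{n}b.png',cv2.resize(im[:,:,::-1],(784,588),interpolation=cv2.INTER_CUBIC))
E
python3 look.py w1 block_a knob_top plunger nest
```

```text
block_a [([227.8, 216.1], 0.82, 1052), ([216.0, 284.1], 0.66, 603), ([276.8, 266.2], 0.57, 722), ([220.0, 214.6], 0.24, 46)]
knob_top [([334.5, 136.8], 0.97, 3580), ([227.4, 215.9], 0.35, 1153), ([279.4, 268.3], 0.21, 745)]
plunger []
nest [([334.5, 139.5], 0.87, 3729), ([276.9, 267.4], 0.67, 735)]
[0.498 0.089 0.33 ] [0.493 0.154 0.491] [-14.    0.1   6.4]
```

View pics/w1b.png

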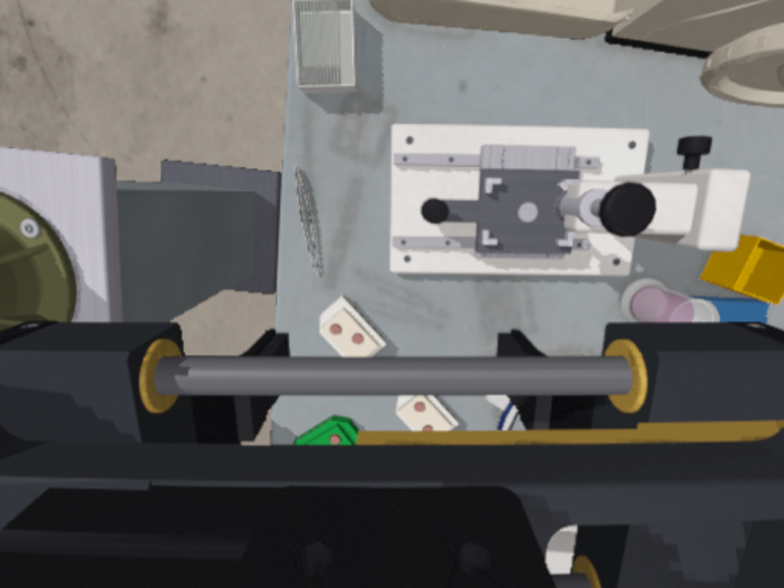

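The wrist view shows the knob at (435,211), cap at (628,209), nest at (525,212) and base corners (391,127), (648,130), (631,275), (391,271), in enlarged pixels. Block P is at (351,327), Q is at (427,412) partly hidden, and the green one is at (330,435).

```bash
cat > /tmp/c.py <<'E'
import sys; sys.path.insert(0,'.')
from h import *; import pickle
c=pickle.load(open('w1.pkl','rb'))['c']; im=cv2.imread('pics/w1.png'); k=784/512
g=im.max(2)
def dark(p,r):
    x,y=int(p[0]/k),int(p[1]/k); m=(g[y-r:y+r,x-r:x+r]<50).astype(np.uint8)
    n,l,s,ce=cv2.connectedComponentsWithStats(m); i=1+np.argmax(s[1:,4]); return ce[i]+[x-r,y-r],s[i]
kn,s1=dark((435,211),12); cap,s2=dark((628,209),24)
print(kn,s1,cap,s2)
ct=viewer.get_calibration('top')
K=onz(c,kn,.077);C=onz(c,cap,.211)
print('knob',K.round(4),'tri',tri([ray(c,kn),ray(ct,(80+241/2.2,60+262/2.2))]).round(3)); print('cap',C.round(4),'tri',tri([ray(c,cap),ray(ct,(80+214/2.2,60+124/2.2))]).round(3))
w=[]
for p in [(391,126),(648,129),(632,275),(391,271)]: X=onz(c,np.array(p)/k,.018);w.append(X);print(X.round(4))
w=np.array(w)
for a,b in [(0,1),(3,2)]: d=w[b]-w[a];print(np.degrees(np.arctan2(d[1],d[0])),np.linalg.norm(d))
for n,p in dict(hole=(528,212)).items(): print(n,onz(c,np.array(p)/k,.048))
for p in [(333,329),(357,339)]: print('Pcore',onz(c,np.array(p)/k,.027).round(4))
for p in [(420,407),(428,430)]: print('Qcore',onz(c,np.array(p)/k,.027).round(4))
E
python3 /tmp/c.py
```

```text
[283.94680851 137.5212766 ] [  4   6  17  14 188] [409.22069694 136.56071806] [  5   8  37  34 947]
knob [0.5358 0.1418 0.077 ] tri [0.538 0.141 0.056]
cap [0.6503 0.1616 0.211 ] tri [0.658 0.162 0.198]
[0.483  0.2238 0.018 ]
[0.7623 0.2542 0.018 ]
[0.7839 0.0929 0.018 ]
[0.5004 0.0658 0.018 ]
6.205464733930546 0.28099329245430976
5.4717661066140515 0.2847902459912125
hole [0.63722244 0.15070098 0.048     ]
Pcore [ 0.4396 -0.0096  0.027 ]
Pcore [ 0.4691 -0.0189  0.027 ]
Qcore [ 0.5552 -0.0997  0.027 ]
Qcore [ 0.5694 -0.1308  0.027 ]
```

```bash
python3 d.py .536,.142,.25,180
```

```text
.536,.142,.25,180 [0.2423, 0.217, 0.3978, 0.0001, -0.0002, -0.9712]
```

apply_moves([
  [0.1,0.1,0,0,0,-0.1,0.6],
  [0.242,0.217,0,0,0,-0.97,0.6],
  [0.242,0.217,0,0,0,-0.97,0.6],
  [0.242,0.217,0,0,0,-0.97,0.6],
  [0.242,0.217,0.1,0,0,-0.97,0.6],
  [0.242,0.217,0.398,0,0,-0.97,0.6],
  [0.242,0.217,0.398,0,0,-0.97,0.6],
  [0.242,0.217,0.398,0,0,-0.97,0.6],
  [0.242,0.217,0.398,0,0,-0.97,0.6],
  [0.242,0.217,0.398,0,0,-0.97,0.6],
  [0.242,0.217,0.398,0,0,-0.97,0.6],
])

```text
time_s: 4.2
tool_pos: [0.5363, 0.1411, 0.25]
tool_rot: [180.0, 0.0, 179.8]
force: [0.2, -0.1, 0.1]
grip_width: 0.0523
grasp_force: 0.0
```

```bash
python3 d.py .536,.142,.15,185.8 .536,.142,.055,185.8; python3 look.py w2 knob_top nest plunger
```

```text
.536,.142,.15,185.8 [0.0013, 0.0043, 0.5, 0.0002, 0.0, -0.0695]
.536,.142,.055,185.8 [0.0013, 0.0041, 0.975, 0.0002, 0.0, -0.0695]
knob_top [([257.4, 217.2], 0.89, 3074)]
nest [([256.4, 220.0], 0.74, 3097)]
plunger [([89.4, 186.2], 0.34, 1696)]
[0.537 0.141 0.25 ] [0.472 0.141 0.412] [-14.    0.   89.8]
```

View pics/w2b.png

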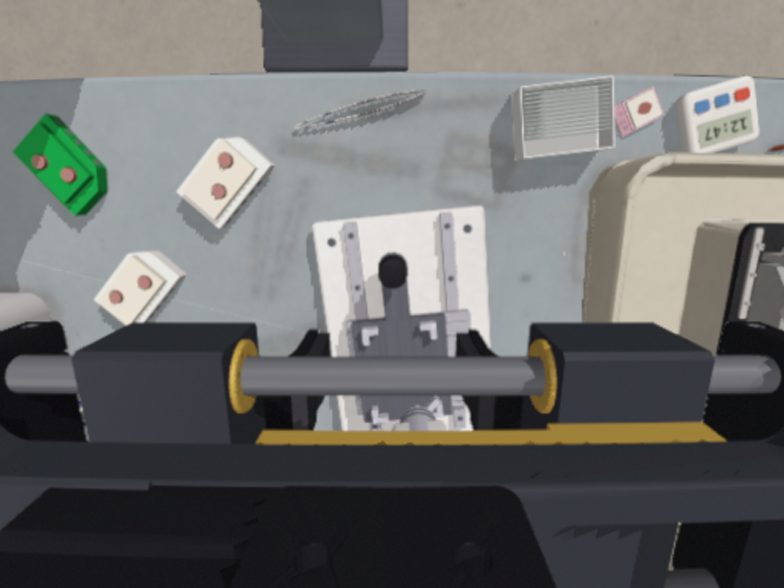

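The view shows the knob at (392,270), block P at (223,182), Q at (138,287), green at (60,165) and forceps at (360,110). Next is one close crop of the two white blocks to find their cut corners.

Run:
```python
import cv2,numpy as np
im=cv2.imread('pics/w2.png'); a=im[85:155,110:185];b=im[155:225,55:130]
cv2.imwrite('pics/w2c.png',cv2.resize(np.hstack([a,b]),None,fx=5.3,fy=5.3,interpolation=cv2.INTER_LANCZOS4))
```

```text
(no output)
```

View pics/w2c.png

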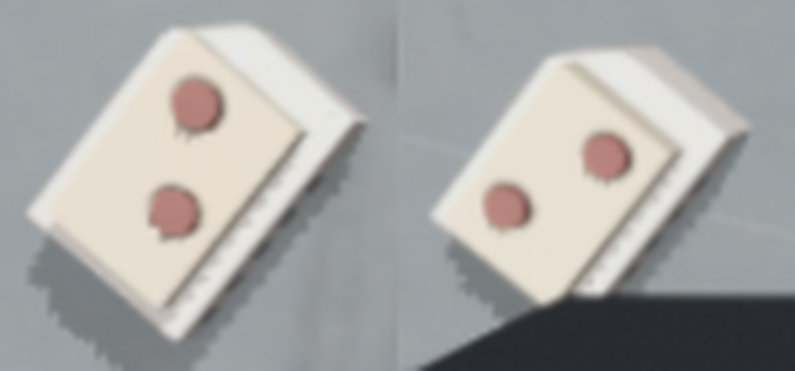

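apply_moves([
  [0.002,0.004,0.25,0,0,-0.07,0.6],
  [0.002,0.004,0.5,0,0,-0.07,0.6],
  [0.002,0.004,0.75,0,0,-0.07,0.6],
  [0.002,0.004,0.9,0,0,-0.07,0.6],
  [0.002,0.004,0.975,0,0,-0.07,0.6],
  [0.002,0.004,0.975,0,0,-0.07,0.6],
  [0.002,0.004,0.975,0,0,-0.07,0.2],
  [0.002,0.004,0.975,0,0,-0.07,0.1],
  [0.002,0.004,0.975,0,0,-0.07,0.1],
  [0.002,0.004,0.975,0,0,-0.07,0.1],
], grip_force=25)

```text
time_s: 5.4
tool_pos: [0.5371, 0.1413, 0.0562]
tool_rot: [179.9, 0.1, -174.3]
force: [0.5, 0.0, 0.8]
grip_width: 0.0277
grasp_force: 0.0
```

apply_moves([
  [0,0,0,0,0,0,0.1],
  [0,0,0,0,0,0,0.1],
  [0.06,0.02,0,0,0,0,0.1],
  [0.12,0.04,0,0,0,0,0.1],
  [0.2,0.04,0,0,0,0,0.1],
  [0.28,0.04,0,0,0,0,0.1],
  [0.34,0.04,0,0,0,0,0.1],
  [0.4,0.04,0,0,0,0,0.1],
  [0.43,0.04,0,0,0,0,0.1],
  [0.45,0.04,0,0,0,0,0.1],
  [0.45,0.04,0,0,0,0,0.1],
])

```text
time_s: 6.5
tool_pos: [0.4506, 0.1413, 0.0561]
tool_rot: [179.9, 0.8, -174.2]
force: [15.1, 1.9, -8.7]
grip_width: 0.0241
grasp_force: 25.0
```

```bash
python3 look.py w3 knob_top nest block_a
cat > /tmp/e.py <<'E'
import sys; sys.path.insert(0,'.')
from h import *; import pickle
k=784/512
c=pickle.load(open('w2.pkl','rb'))['c']; s=5.3
im=cv2.imread('pics/w2.png')
def core(p,r=9):
    x,y=int(round(p[0])),int(round(p[1])); a=im[y-r:y+r+1,x-r:x+r+1].astype(int)
    m=((a[:,:,2]-a[:,:,1])>45).astype(np.uint8); n,l,st,ce=cv2.connectedComponentsWithStats(m); i=1+np.argmax(st[1:,4]); return ce[i]+[x-r,y-r],st[i,4]
L={'P':([(110+197/s,85+105/s),(110+175/s,85+212/s)],[(16,5),(-10,-7)]),'Q':([(110+(607-397.5)/s-55,155+157/s),(110+(507-397.5)/s-55,155+207/s)],[(16,-6),(-16,7)])}
for n,(px,loc) in L.items():
    W=[];
    for p in px: q,ar=core(p); W.append(onz(c,q,.0265)[:2]); print(n,q,ar,W[-1].round(4))
    l=np.array(loc)/1e3; dw=W[0]-W[1]; dl=l[0]-l[1]
    th=np.arctan2(dw[1],dw[0])-np.arctan2(dl[1],dl[0]); Rm=np.array([[np.cos(th),-np.sin(th)],[np.sin(th),np.cos(th)]])
    print(n,'len',np.linalg.norm(dw),np.linalg.norm(dl),'yaw',np.degrees(th)%360,'pos',(np.mean(W,0)-Rm@l.mean(0)).round(4))
E
python3 /tmp/e.py; cat pics/x 2>/dev/null
```

```text
knob_top [([254.1, 226.5], 0.88, 1854), ([255.0, 230.2], 0.23, 1916)]
nest [([255.9, 229.5], 0.75, 1769)]
block_a [([65.8, 193.3], 0.74, 5720)]
[0.451 0.141 0.056] [0.384 0.134 0.217] [-14.7  -0.1  95.7]
P [146.57142857 104.46938776] 49 [ 0.4417 -0.0095]
P [142.39583333 124.60416667] 48 [ 0.4686 -0.018 ]
P len 0.028213657748391647 0.02863564212655271 yaw 137.78406167089653 pos [ 0.4567 -0.0165]
Q [ 93.84615385 184.        ] 39 [ 0.5532 -0.0998]
Q [ 74.86111111 193.61111111] 36 [ 0.5678 -0.1313]
Q len 0.034725511461386104 0.03453983207834109 yaw 136.93918852576329 pos [ 0.5608 -0.1152]
```

View pics/w3b.png

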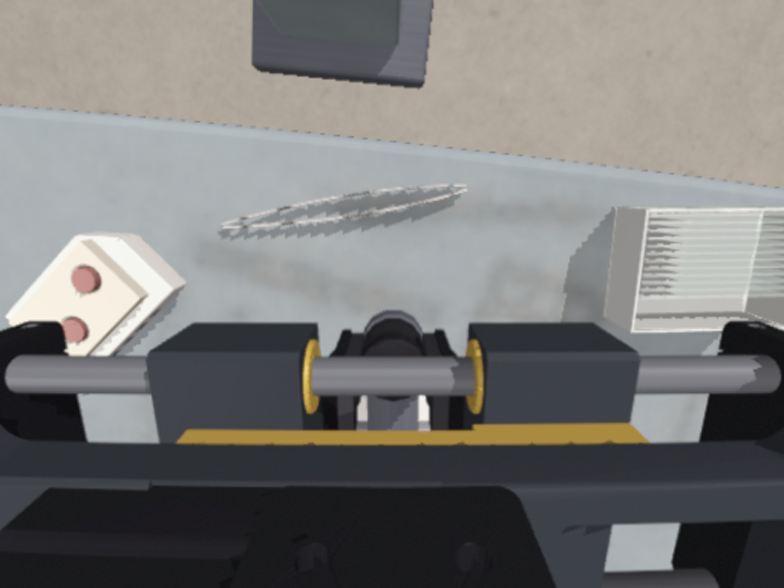

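The stage reached its forward stop (15 N on the tool); the forceps at (340,208) and the carton at (690,270) are untouched. Now I touch both cross stops to find the cross zero precisely.

apply_moves([
  [-0.01,0,0,0,0,0,0.1],
  [-0.012,0.03,0,0,0,0,0.1],
  [-0.012,0.06,0,0,0,0,0.1],
  [-0.012,0.09,0,0,0,0,0.1],
  [-0.012,0.12,0,0,0,0,0.1],
  [-0.012,0.125,0,0,0,0,0.1],
  [-0.012,0.125,0,0,0,0,0.1],
])

```text
time_s: 7.4
tool_pos: [0.4484, 0.1634, 0.0559]
tool_rot: [-179.9, 0.3, -174.3]
force: [7.8, -4.8, 3.6]
grip_width: 0.0244
grasp_force: 25.0
```

Run:
```python
from h import *
s=env.get_obs(); print(np.round(s['tool_pos'],4),np.round(s['tool_rot'],2),s['force'].round(1),s['grip_width'])
```

```text
[0.4484 0.1634 0.0559] [-179.89    0.35 -174.29] [ 7.8 -4.8  3.6] 0.024417312177554117
```

apply_moves([
  [0,-0.04,0,0,0,0,0.1],
  [0,-0.08,0,0,0,0,0.1],
  [0,-0.12,0,0,0,0,0.1],
  [0,-0.16,0,0,0,0,0.1],
  [0,-0.2,0,0,0,0,0.1],
  [0,-0.23,0,0,0,0,0.1],
  [0,-0.25,0,0,0,0,0.1],
  [0,-0.25,0,0,0,0,0.1],
])

```text
time_s: 8.2
tool_pos: [0.4528, 0.1193, 0.056]
tool_rot: [179.7, 0.4, -174.2]
force: [6.7, 7.4, -1.5]
grip_width: 0.0241
grasp_force: 25.0
```

Run:
```python
from h import *
s=env.get_obs(); print(np.round(s['tool_pos'],4),np.round(s['tool_rot'],2),s['force'].round(1),s['grip_width'])
```

```text
[0.4528 0.1193 0.056 ] [ 179.69    0.43 -174.18] [ 6.7  7.4 -1.5] 0.0240852882126225
```

apply_moves([
  [0,0.03,0,0,0,0,0.1],
  [0,0.06,0,0,0,0,0.1],
  [0,0.09,0,0,0,0,0.1],
  [-0.01,0.11,0,0,0,0,0.1],
  [-0.01,0.11,0,0,0,0,0.1],
  [-0.01,0.11,0,0,0,0,0.6],
  [-0.01,0.11,0,0,0,0,0.6],
  [-0.01,0.11,0,0,0,0,0.6],
  [0,0.11,-0.2,0,0,0,0.6],
  [0,0.11,-0.5,0,0,0,0.6],
  [0,0.11,-0.8,0,0,0,0.7],
  [0,0.11,-0.8,0,0,0,0.7],
  [0,0.11,-0.8,0,0,0,0.7],
])

```text
time_s: 9.5
tool_pos: [0.45, 0.1379, 0.2182]
tool_rot: [179.9, 0.3, -174.3]
force: [0.8, -0.1, -0.8]
grip_width: 0.0598
grasp_force: 0.0
```

```bash
python3 d.py .45,.04,.24,137.8
cat > /tmp/f.py <<'E'
import sys; sys.path.insert(0,'.')
from h import *
ct=viewer.get_calibration('top'); c,im=shot('top','t1'); g=im.max(2)
a=np.radians(5.8);u=np.array([np.cos(a),np.sin(a)])
print(proj(ct,[.4506,.1413,.077]),proj(ct,[.5501,.1514,.048]))
x,y=proj(ct,[.5501,.1514,.048])[0]
cv2.imwrite('pics/t1c.png',cv2.resize(im[int(y)-70:int(y)+60,int(x)-60:int(x)+100,::-1],None,fx=4,fy=4,interpolation=cv2.INTER_CUBIC)); print(int(x)-60,int(y)-70)
E
python3 /tmp/f.py
```

```text
.45,.04,.24,137.8 [0.0483, -0.4866, -0.1105, 0.0031, 0.0026, 0.5579]
[[184.26412251 210.14240582]] [[186.57146958 175.3508078 ]]
126 105
```

apply_moves([
  [0.05,-0.25,-0.11,0,0,0.1,0.9],
  [0.05,-0.487,-0.11,0,0,0.56,0.9],
  [0.05,-0.487,-0.11,0,0,0.56,0.9],
  [0.05,-0.487,-0.11,0,0,0.56,0.9],
  [0.05,-0.487,-0.11,0,0,0.56,0.9],
  [0.05,-0.487,-0.11,0,0,0.56,0.9],
  [0.05,-0.487,-0.11,0,0,0.56,0.9],
])

```text
time_s: 10.25
tool_pos: [0.447, 0.039, 0.2348]
tool_rot: [-179.8, -0.1, 137.6]
force: [-1.0, -0.7, -0.4]
grip_width: 0.0784
grasp_force: 0.0
```

```bash
python3 look.py w4 block_a nest knob_top
```

```text
block_a [([234.3, 204.1], 0.92, 1853), ([236.1, 269.8], 0.67, 589), ([378.2, 21.9], 0.62, 3053)]
nest [([361.7, 176.0], 0.82, 5929)]
knob_top [([361.5, 170.3], 0.93, 5847)]
[0.448 0.039 0.236] [0.4   0.084 0.397] [-13.9   0.2  47.6]
```

View pics/w4b.png

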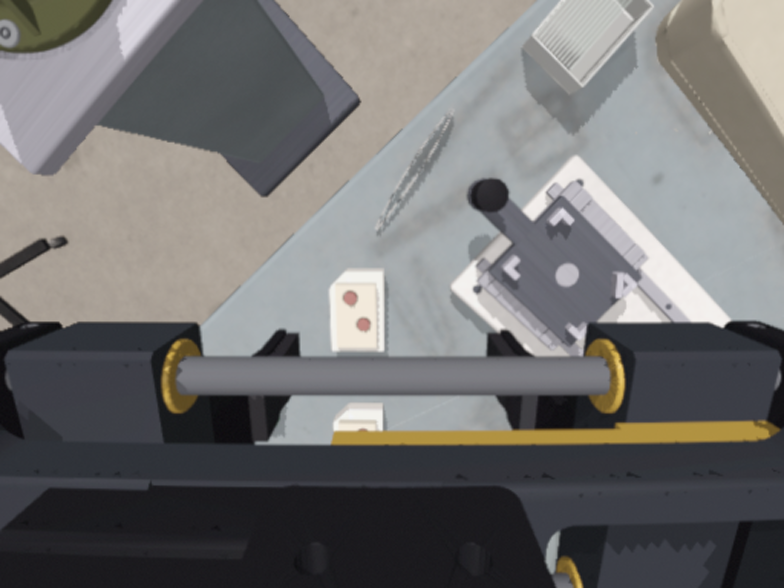

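The view shows block P (cores at (350,298) and (363,324), cut corner at the upper left), the stage fully forward with the nest hole at (568,273), and the knob at (490,195).

```bash
cat > fit.py <<'E'
from h import *; import pickle
LOC={'a':[(16,-6),(-16,7)],'b':[(-20,-5),(9,7)],'c':[(16,5),(-10,-7)]}
def cores(name,px,loc,z=.0265,r=9):
    c=pickle.load(open(f'{name}.pkl','rb'))['c']; im=cv2.imread(f'pics/{name}.png').astype(int); W=[]
    for p in px:
        x,y=int(round(p[0])),int(round(p[1])); a=im[y-r:y+r+1,x-r:x+r+1]
        m=((a[:,:,2]-a[:,:,1])>45).astype(np.uint8); n,l,st,ce=cv2.connectedComponentsWithStats(m); i=1+np.argmax(st[1:,4])
        W.append(onz(c,ce[i]+[x-r,y-r],z)[:2]); print(ce[i]+[x-r,y-r],st[i,4])
    l=np.array(LOC[loc])/1e3; dw=W[0]-W[1]; dl=l[0]-l[1]
    th=np.arctan2(dw[1],dw[0])-np.arctan2(dl[1],dl[0]); Rm=np.array([[np.cos(th),-np.sin(th)],[np.sin(th),np.cos(th)]])
    print(loc,'len',np.linalg.norm(dw).round(4),np.linalg.norm(dl).round(4),'yaw',(np.degrees(th)%360).round(1),'pos',(np.mean(W,0)-Rm@l.mean(0)).round(4))
E
python3 - <<'E'
from fit import *
k=784/512
cores('w4',[(350/k,298/k),(363/k,324/k)],'c')
c=pickle.load(open('w4.pkl','rb'))['c']
print('nest',onz(c,(568/k,273/k),.048),[onz(c,(x/k,y/k),.058)[:2].round(4) for x,y in [(512,265),(627,287),(560,215),(578,333)]],'knob',onz(c,(490/k,195/k),.077))
m=pickle.load(open('w1.pkl','rb'))
E
python3 d.py .457,-.0165,.12,137.8 .457,-.0165,.006,137.8
```

```text
[228.06976744 194.27906977] 43
[237.025 211.5  ] 40
c len 0.0284 0.0286 yaw 138.4 pos [ 0.4564 -0.0169]
nest [0.55053556 0.15007671 0.048     ] [array([0.5091, 0.1174]), array([0.5902, 0.1785]), array([0.5033, 0.1721]), array([0.5951, 0.1229])] knob [0.44976845 0.13670615 0.077     ]
.457,-.0165,.12,137.8 [-0.2216, -0.1745, 0.5807, -0.0009, -0.0005, -0.0011]
.457,-.0165,.006,137.8 [-0.222, -0.1738, 1.1507, -0.0009, -0.0005, -0.0011]
```

apply_moves([
  [-0.222,-0.174,0.2,0,0,0,1],
  [-0.222,-0.174,0.45,0,0,0,1],
  [-0.222,-0.174,0.7,0,0,0,1],
  [-0.222,-0.174,0.8,0,0,0,1],
  [-0.222,-0.174,0.8,0,0,0,1],
])

```text
time_s: 10.95
tool_pos: [0.4534, -0.017, 0.0727]
tool_rot: [-179.5, -0.3, 137.6]
force: [0.3, 0.3, -0.1]
grip_width: 0.0865
grasp_force: 0.0
```

```bash
python3 d.py .4565,-.0168,.006,138.1
```

```text
.4565,-.0168,.006,138.1 [-0.0129, 0.0138, 0.3334, -0.0053, -0.0038, -0.0054]
```

apply_moves([
  [0,0,0.1,0,0,0,1],
  [0,0,0.1,0,0,0,1],
  [0,0,0.1,0,0,0,1],
])

```text
time_s: 11.25
tool_pos: [0.4586, -0.0162, 0.0585]
tool_rot: [179.9, 0.1, 137.7]
force: [0.8, 0.2, 0.8]
grip_width: 0.0869
grasp_force: 0.0
```

```bash
python3 d.py .4565,-.0168,.006,138.1
```

```text
.4565,-.0168,.006,138.1 [0.006, -0.0099, 0.2623, 0.0008, 0.0007, -0.0052]
```

apply_moves([
  [0.006,-0.01,0.15,0,0,-0.005,1],
  [0.006,-0.01,0.262,0,0,-0.005,1],
  [0.006,-0.01,0.262,0,0,-0.005,1],
  [0.006,-0.01,0.262,0,0,-0.005,1],
  [0.006,-0.01,0.262,0,0,-0.005,0.3],
  [0.006,-0.01,0.262,0,0,-0.005,0.3],
  [0.006,-0.01,0.262,0,0,-0.005,0.3],
  [0.006,-0.01,0.262,0,0,-0.005,0.3],
  [0.006,-0.01,0.262,0,0,-0.005,0.3],
], grip_force=25)

```text
time_s: 12.15
tool_pos: [0.4556, -0.017, 0.0048]
tool_rot: [180.0, 0.0, 138.0]
force: [-1.2, -0.4, 0.6]
grip_width: 0.0554
grasp_force: 0.0
```

apply_moves([
  [0,0,0,0,0,0,0.3],
  [0,0,0,0,0,0,0.3],
  [0,0,-0.25,0,0,0,0.3],
  [0,0,-0.5,0,0,0,0.3],
  [0,0,-0.75,0,0,0.1,0.3],
  [0,0,-1,0,0,0.2,0.3],
  [0,0,-1,0,0,0.95,0.3],
  [0,0,-1,0,0,0.95,0.3],
  [0,0,-1,0,0,0.95,0.3],
  [0,0,-1,0,0,0.95,0.3],
  [0,0,-1,0,0,0.95,0.3],
  [0,0,-1,0,0,0.95,0.3],
  [0,0,-1,0,0,0.95,0.3],
  [0,0,-1,0,0,0.95,0.3],
])

```text
time_s: 13.55
tool_pos: [0.4551, -0.0172, 0.204]
tool_rot: [-180.0, 0.0, 56.1]
force: [0.0, 0.4, -1.0]
grip_width: 0.0518
grasp_force: 25.0
```

```bash
python3 d.py .53,.15,.2,5.8 ; python3 -c "
from h import *
print(env.get_obs()['qpos'].round(0),env.get_obs()['grip_width'],env.get_obs()['grasp_force'])"
```

```text
.53,.15,.2,5.8 [0.9027, -0.155, 0.0198, -0.0003, 0.0006, 0.5854]
[-27.  -6.  24. 112.   3.  74. -37.] 0.0517737310193831 24.972770512104034
```

apply_moves([
  [0.2,-0.03,0,0,0,0.1,0.3],
  [0.4,-0.06,0,0,0,0.2,0.3],
  [0.65,-0.1,0,0,0,0.3,0.3],
  [0.9,-0.155,0.02,0,0,0.4,0.3],
  [0.9,-0.155,0.02,0,0,0.5,0.3],
  [0.9,-0.155,0.02,0,0,0.585,0.3],
  [0.9,-0.155,0.02,0,0,0.585,0.3],
  [0.9,-0.155,0.02,0,0,0.585,0.3],
  [0.9,-0.155,0.02,0,0,0.585,0.3],
  [0.9,-0.155,0.02,0,0,0.585,0.3],
])

```text
time_s: 14.55
tool_pos: [0.5292, 0.1497, 0.2007]
tool_rot: [-180.0, -0.0, 6.2]
force: [-0.3, -0.0, -0.5]
grip_width: 0.0516
grasp_force: 25.0
```

```bash
python3 d.py .5505,.1490,.1,5.8 .5505,.1490,.07,5.8; python3 look.py w5 block_a nest
```

```text
.5505,.1490,.1,5.8 [0.1052, 0.0151, 0.5035, -0.0002, -0.0002, 0.0042]
.5505,.1490,.07,5.8 [0.1052, 0.0151, 0.6535, -0.0002, -0.0002, 0.0042]
block_a [([454.1, 171.4], 0.71, 2619), ([260.7, 215.3], 0.6, 6970), ([465.6, 231.7], 0.5, 28)]
nest [([255.3, 146.4], 0.91, 3870)]
[0.529 0.15  0.201] [0.595 0.157 0.362] [-14.   -0.  -83.9]
```

View pics/w5b.png

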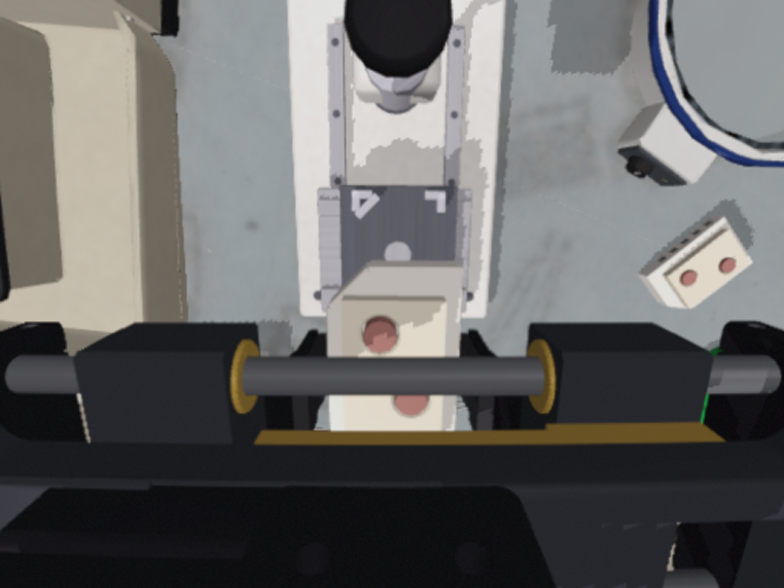

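The held block's cut-off corner (345,275) is on the same side as the filled corner (365,203), and the nest hole is at (397,252).

Run:
```python
from fit import *
k=784/512
s=env.get_obs(); z=s['tool_pos'][2]-.0055+.0265
cores('w5',[(381/k,334/k),(411/k,401/k)],'c',z)
c=pickle.load(open('w5.pkl','rb'))['c']
print('tool',s['tool_pos'].round(4),s['tool_rot'].round(1),'hole',onz(c,(397.5/k,252/k),.048).round(4))
for p in [(353,190),(445,190)]: print('bracket outer',onz(c,(p[0]/k,p[1]/k),.058).round(4))
```

```text
[249.16030534 222.72519084] 131
[267.93010753 263.56451613] 186
c len 0.0272 0.0286 yaw 4.4 pos [0.5284 0.1493]
tool [0.5293 0.1499 0.2007] [-180.    -0.     6.1] hole [0.5523 0.1482 0.048 ]
bracket outer [0.5948 0.1852 0.058 ]
bracket outer [0.6018 0.1195 0.058 ]
```

```bash
python3 d.py .5517,.1483,.085,5.8
```

```text
.5517,.1483,.085,5.8 [0.1104, 0.0199, 0.5787, -0.0002, -0.0002, 0.0039]
```

apply_moves([
  [0.11,0.02,0.2,0,0,0.004,0.3],
  [0.11,0.02,0.4,0,0,0.004,0.3],
  [0.11,0.02,0.579,0,0,0.004,0.3],
  [0.11,0.02,0.579,0,0,0.004,0.3],
  [0.11,0.02,0.579,0,0,0.004,0.3],
])

```text
time_s: 15.2
tool_pos: [0.5516, 0.1483, 0.0852]
tool_rot: [180.0, 0.0, 5.8]
force: [0.2, 0.4, -0.4]
grip_width: 0.0518
grasp_force: 25.0
```

```bash
python3 d.py .5517,.1483,.0535,5.8
```

```text
.5517,.1483,.0535,5.8 [0.0005, 0.0002, 0.1584, 0.0002, 0.0003, -0.0002]
```

apply_moves([
  [0,0,0.05,0,0,0,0.3],
  [0,0,0.1,0,0,0,0.3],
  [0,0,0.13,0,0,0,0.3],
  [0,0,0.15,0,0,0,0.3],
  [0,0,0.158,0,0,0,0.3],
  [0,0,0.158,0,0,0,0.3],
])

```text
time_s: 15.8
tool_pos: [0.5516, 0.1484, 0.0531]
tool_rot: [-180.0, -0.0, 5.8]
force: [-0.4, -0.1, -1.7]
grip_width: 0.052
grasp_force: 25.0
```

apply_moves([
  [0,0,0,0,0,0,0.75],
  [0,0,0,0,0,0,0.75],
  [0,0,0,0,0,0,0.75],
  [0,0,-0.15,0,0,0,0.75],
  [0,0,-0.4,0,0,0,0.75],
  [-0.1,0,-0.7,0,0,0,0.75],
  [-0.3,0,-0.75,0,0,-0.1,0.6],
  [-0.5,0,-0.75,0,0,-0.2,0.6],
  [-0.5,0,-0.75,0,0,-0.3,0.6],
  [-0.5,0,-0.75,0,0,-1,0.6],
  [-0.5,0,-0.75,0,0,-1,0.6],
  [-0.5,0,-0.75,0,0,-1,0.6],
  [-0.5,0,-0.75,0,0,-1,0.6],
  [-0.5,0,-0.75,0,0,-1,0.6],
  [-0.5,0,-0.75,0,0,-1,0.6],
  [-0.5,0,-0.75,0,0,-1,0.6],
  [-0.5,0,-0.75,0,0,-1,0.6],
])

```text
time_s: 17.5
tool_pos: [0.4521, 0.1383, 0.2034]
tool_rot: [180.0, -0.0, 91.7]
force: [-1.5, 0.4, -0.0]
grip_width: 0.0519
grasp_force: 0.0
```

```bash
python3 look.py w6 block_a; python3 d.py .4506,.138,.2,175
```

```text
block_a [([340.6, 182.4], 0.65, 3008)]
[0.452 0.138 0.203] [0.451 0.204 0.365] [-14.   -0.    1.7]
.4506,.138,.2,175 [-0.0015, -0.0078, 0.0169, 0.0004, 0.0, -0.9715]
```

View pics/w6b.png

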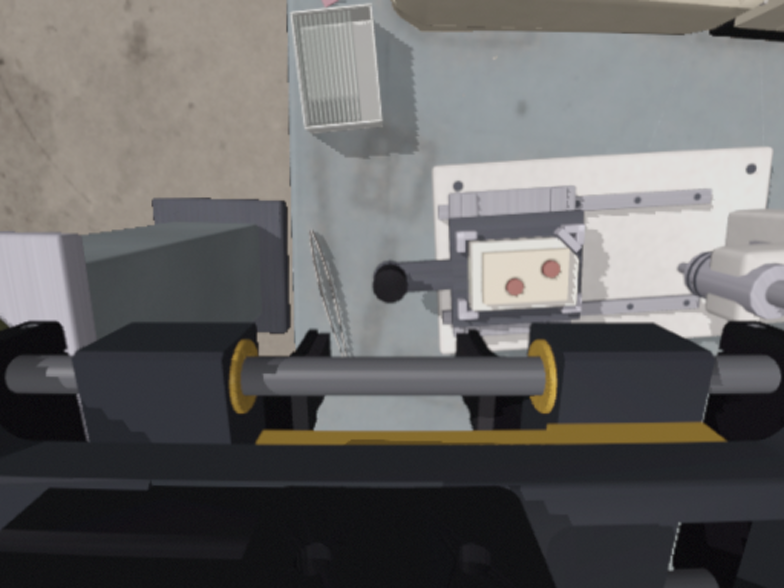

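The block sits level between the brackets with its cut corner at the filled corner (570,238), cores at (551,268) and (515,287), knob at (390,283).

Run:
```python
from fit import *
k=784/512
cores('w6',[(551/k,268/k),(515/k,287/k)],'c',.0745)
c=pickle.load(open('w6.pkl','rb'))['c']; print('knob',onz(c,(390/k,283/k),.077).round(4))
```

```text
[359.55844156 175.25974026] 77
[335.92857143 187.        ] 70
c len 0.0285 0.0286 yaw 4.6 pos [0.5511 0.1488]
knob [0.4515 0.1413 0.077 ]
```

apply_moves([
  [0,0,0,0,0,-0.97,0.6],
  [0,0,0,0,0,-0.97,0.6],
  [0,0,0,0,0,-0.97,0.6],
  [0,0,0,0,0,-0.97,0.6],
  [0,0,0,0,0,-0.97,0.6],
  [0,0,0,0,0,-0.97,0.6],
  [0,0,0,0,0,-0.97,0.6],
  [0,0,0,0,0,-0.97,0.6],
  [0,0,0,0,0,-0.97,0.6],
  [0,0,0,0,0,-0.97,0.6],
  [0,0,0,0,0,-0.97,0.6],
])

```text
time_s: 18.7
tool_pos: [0.4521, 0.1383, 0.2032]
tool_rot: [180.0, 0.0, 175.0]
force: [-0.2, 0.7, -0.9]
grip_width: 0.052
grasp_force: 0.0
```

```bash
python3 d.py .4506,.1375,.1,185.7  .4506,.1375,.056,185.7
```

```text
.4506,.1375,.1,185.7 [0.0073, -0.0048, 0.5162, 0.0001, 0.0001, -0.1251]
.4506,.1375,.056,185.7 [0.0073, -0.0049, 0.7362, 0.0001, 0.0001, -0.1251]
```

apply_moves([
  [0.007,-0.005,0.2,0,0,-0.125,0.6],
  [0.007,-0.005,0.45,0,0,-0.125,0.6],
  [0.007,-0.005,0.65,0,0,-0.125,0.6],
  [0.007,-0.005,0.736,0,0,-0.125,0.6],
  [0.007,-0.005,0.736,0,0,-0.125,0.6],
  [0.007,-0.005,0.736,0,0,-0.125,0.6],
  [0.007,-0.005,0.736,0,0,-0.125,0.1],
  [0.007,-0.005,0.736,0,0,-0.125,0.1],
  [0.007,-0.005,0.736,0,0,-0.125,0.1],
  [0.007,-0.005,0.736,0,0,-0.125,0.1],
  [0.007,-0.005,0.736,0,0,-0.125,0.1],
])

```text
time_s: 19.8
tool_pos: [0.451, 0.1378, 0.0565]
tool_rot: [180.0, 0.1, -174.2]
force: [0.0, 0.7, 1.8]
grip_width: 0.0243
grasp_force: 25.0
```

```bash
python3 -c "
from h import *
s=env.get_obs();print(s['tool_pos'].round(4),s['force'].round(1))"; python3 d.py .5397,.1451,.056,185.7
```

```text
[0.451  0.1378 0.0565] [0.  0.7 1.8]
.5397,.1451,.056,185.7 [-0.4451, -0.0089, 0.0029, 0.0005, 0.0007, 0.0015]
```

apply_moves([
  [-0.05,-0.009,0,0,0,0,0.1],
  [-0.12,-0.009,0,0,0,0,0.1],
  [-0.2,-0.009,0,0,0,0,0.1],
  [-0.28,-0.009,0,0,0,0,0.1],
  [-0.36,-0.009,0,0,0,0,0.1],
  [-0.42,-0.009,0,0,0,0,0.1],
  [-0.445,-0.009,0,0,0,0,0.1],
  [-0.445,-0.009,0,0,0,0,0.1],
  [-0.445,-0.009,0,0,0,0,0.1],
])

```text
time_s: 20.7
tool_pos: [0.5402, 0.1452, 0.0565]
tool_rot: [180.0, 0.1, -174.2]
force: [1.2, 0.6, 3.5]
grip_width: 0.0244
grasp_force: 25.0
```

```bash
python3 d.py .5397,.1451,.056,185.7
```

```text
.5397,.1451,.056,185.7 [0.0025, -0.0, 0.0025, 0.0004, 0.0014, 0.0016]
```

apply_moves([
  [0,0,0,0,0,0,0.5],
  [0,0,0,0,0,0,0.5],
  [0,0,0,0,0,0,0.5],
  [0,0,-0.2,0,0,0,0.5],
  [0,0,-0.45,0,0,0,0.5],
  [0,0,-0.7,0,0,0,0],
  [0,0,-0.95,0,0,0,0],
  [-0.1,0.01,-0.95,0,0,0,0],
  [-0.3,0.02,-0.95,0,0,0,0],
  [-0.5,0.025,-0.95,0,0,0,0],
  [-0.57,0.025,-0.95,0,0,0,0],
  [-0.57,0.025,-0.95,0,0,0,0],
  [-0.57,0.025,-0.95,0,0,0,0],
])

```text
time_s: 22.0
tool_pos: [0.6514, 0.1607, 0.2451]
tool_rot: [-180.0, -0.1, -174.2]
force: [-0.7, 0.5, -0.3]
grip_width: 0.0007
grasp_force: 0.0
```

```bash
python3 d.py .6535,.162,.215,185.7 .6535,.162,.192,185.7
python3 - <<'E'
from h import *
c,im=shot('scene','sc1'); x,y=proj(c,[.6546,.162,.08])[0]; print(x,y,proj(c,[.56,.15,.06]))
x,y=int(x),int(y)
cv2.imwrite('pics/sc1c.png',cv2.resize(im[y-35:y+45,x-50:x+50,::-1],None,fx=6,fy=6,interpolation=cv2.INTER_CUBIC))
E
```

```text
.6535,.162,.215,185.7 [-0.0113, 0.0055, 0.1503, -0.0005, -0.0014, 0.0011]
.6535,.162,.192,185.7 [-0.0116, 0.0056, 0.2653, -0.0005, -0.0014, 0.0011]
212.66949265533572 154.3840735147006 [[201.10956278 174.04401035]]
```

View pics/sc1c.png

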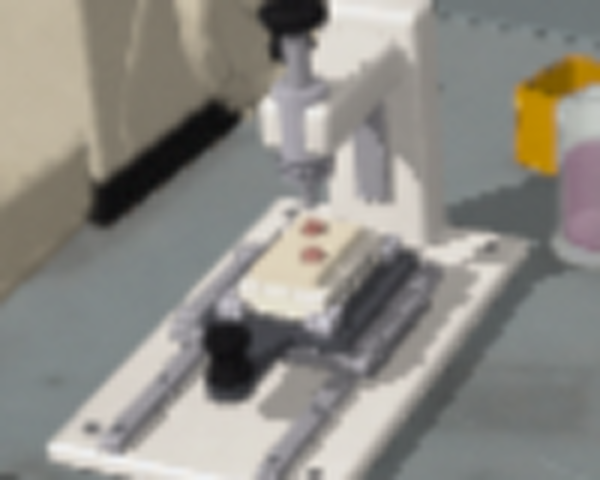

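The scene crop shows the far core at (314,228) directly under the pin tip at (312,198).

apply_moves([
  [-0.011,0.0055,0.1,0,0,0,0],
  [-0.011,0.0055,0.15,0,0,0,0],
  [-0.011,0.0055,0.18,0,0,0,0],
  [-0.011,0.0055,0.21,0,0,0,0],
  [-0.011,0.0055,0.24,0,0,0,0],
  [-0.011,0.0055,0.265,0,0,0,0],
  [-0.011,0.0055,0.275,0,0,0,0],
  [-0.011,0.0055,0.285,0,0,0,0],
  [-0.011,0.0055,0.285,0,0,0,0],
  [-0.011,0.0055,0.285,0,0,0,0],
])

```text
time_s: 23.05
tool_pos: [0.654, 0.1626, 0.1918]
tool_rot: [179.9, 0.0, -174.2]
force: [-7.0, -1.3, 11.9]
grip_width: 0.0004
grasp_force: 5.8
```

apply_moves([
  [0,0,0.012,0,0,0,0],
  [0,0,0.02,0,0,0,0],
  [0,0,0.02,0,0,0,0],
])

```text
time_s: 23.35
tool_pos: [0.6541, 0.1627, 0.1914]
tool_rot: [179.9, 0.1, -174.2]
force: [-12.2, -2.9, 24.6]
grip_width: 0.0006
grasp_force: 12.4
```

apply_moves([
  [0,0,-0.05,0,0,0,0],
  [0,0,-0.15,0,0,0,0],
  [0,0,-0.3,0,0,0,0],
  [0.2,-0.02,-0.35,0,0,0,0.3],
  [0.4,-0.04,-0.35,0,0,0,0.5],
  [0.57,-0.04,-0.35,0,0,0,0.5],
  [0.57,-0.04,-0.35,0,0,0,0.5],
  [0.57,-0.04,-0.35,0,0,0,0.5],
])

```text
time_s: 24.15
tool_pos: [0.542, 0.1433, 0.2556]
tool_rot: [179.9, 0.1, -174.1]
force: [0.5, -0.5, 0.5]
grip_width: 0.0328
grasp_force: 0.0
```

```bash
python3 d.py .5402,.1452,.1,185.7 .5402,.1452,.056,185.7
python3 - <<'E'
from h import *
c,im=shot('scene','sc2')
cv2.imwrite('pics/sc2c.png',cv2.resize(im[130:190,170:240,::-1],None,fx=8,fy=8,interpolation=cv2.INTER_CUBIC))
E
```

```text
.5402,.1452,.1,185.7 [0.0096, 0.0095, 0.7781, 0.0008, 0.0015, 0.0018]
.5402,.1452,.056,185.7 [0.0101, 0.0092, 0.9981, 0.0008, 0.0015, 0.0018]
```

The plunger hit its own stop (19.6 mm travel), so core 1 is at the bottom. Now the knob again for core 2.

apply_moves([
  [0.01,0.009,0.25,0,0,0,0.6],
  [0.01,0.009,0.5,0,0,0,0.6],
  [0.01,0.009,0.75,0,0,0,0.6],
  [0.01,0.009,0.92,0,0,0,0.6],
  [0.01,0.009,0.995,0,0,0,0.6],
  [0.01,0.009,0.995,0,0,0,0.6],
  [0.01,0.009,0.995,0,0,0,0.1],
  [0.01,0.009,0.995,0,0,0,0.1],
  [0.01,0.009,0.995,0,0,0,0.1],
  [0.01,0.009,0.995,0,0,0,0.1],
  [0.01,0.009,0.995,0,0,0,0.1],
])

```text
time_s: 25.3
tool_pos: [0.5402, 0.145, 0.0571]
tool_rot: [179.9, 0.1, -174.2]
force: [-1.2, 0.7, 2.8]
grip_width: 0.0246
grasp_force: 25.0
```

```bash
python3 d.py .5643,.1597,.056,185.7
```

```text
.5643,.1597,.056,185.7 [-0.1272, 0.0608, 0.0056, 0.0006, 0.0013, 0.0016]
```

apply_moves([
  [-0.04,0.02,0.002,0,0,0,0.1],
  [-0.08,0.04,0.004,0,0,0,0.1],
  [-0.12,0.055,0.005,0,0,0,0.1],
  [-0.128,0.061,0.005,0,0,0,0.1],
  [-0.128,0.061,0.005,0,0,0,0.1],
  [-0.128,0.061,0.005,0,0,0,0.1],
])

```text
time_s: 25.9
tool_pos: [0.5661, 0.1597, 0.057]
tool_rot: [180.0, 0.3, -174.2]
force: [1.5, -0.7, 6.2]
grip_width: 0.0242
grasp_force: 25.0
```

apply_moves([
  [0,0,0,0,0,0,0.5],
  [0,0,0,0,0,0,0.5],
  [0,0,0,0,0,0,0.5],
  [0,0,-0.2,0,0,0,0.5],
  [0,0,-0.45,0,0,0,0.5],
  [0,0,-0.7,0,0,0,0],
  [0,0,-0.95,0,0,0,0],
  [-0.1,0,-0.95,0,0,0,0],
  [-0.3,-0.02,-0.95,0,0,0,0],
  [-0.44,-0.035,-0.95,0,0,0,0],
  [-0.45,-0.035,-0.95,0,0,0,0],
  [-0.45,-0.035,-0.95,0,0,0,0],
])

```text
time_s: 27.1
tool_pos: [0.6537, 0.1613, 0.2437]
tool_rot: [-179.9, -0.1, -174.2]
force: [0.8, 0.3, 0.3]
grip_width: 0.0019
grasp_force: 0.0
```

```bash
python3 d.py .654,.162,.191,185.7
python3 - <<'E'
from h import *
c,im=shot('scene','sc3')
cv2.imwrite('pics/sc3c.png',cv2.resize(im[120:190,165:240,::-1],None,fx=7,fy=7,interpolation=cv2.INTER_CUBIC))
E
```

```text
.654,.162,.191,185.7 [-0.0023, 0.0037, 0.2636, -0.0006, -0.0015, 0.0012]
```

View pics/sc3c.png

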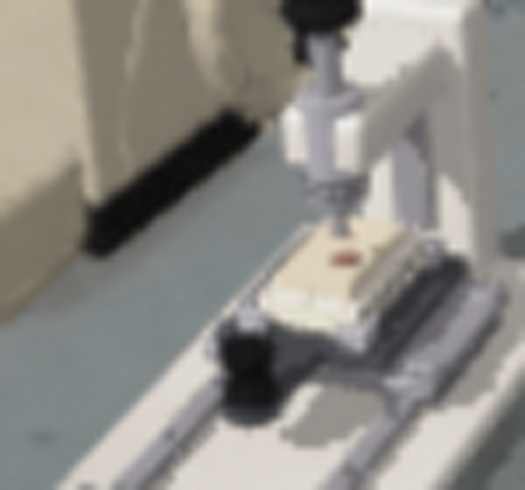

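The one proud core at (346,258) lies just under the pin at (340,235), about 2 mm too far back. I press gently first, watching for the wax stop at z 0.197.

apply_moves([
  [0,0.003,0.1,0,0,0,0],
  [0,0.003,0.15,0,0,0,0],
  [0,0.003,0.18,0,0,0,0],
  [0,0.003,0.21,0,0,0,0],
  [0,0.003,0.23,0,0,0,0],
  [0,0.003,0.25,0,0,0,0],
  [0,0.003,0.255,0,0,0,0],
  [0,0.003,0.255,0,0,0,0],
])

```text
time_s: 27.95
tool_pos: [0.6537, 0.1624, 0.1948]
tool_rot: [180.0, 0.0, -174.2]
force: [-2.9, -0.5, 4.9]
grip_width: 0.0002
grasp_force: 2.1
```

apply_moves([
  [0,0,0.015,0,0,0,0],
  [0,0,0.03,0,0,0,0],
  [0,0,0.045,0,0,0,0],
  [0,0,0.045,0,0,0,0],
  [0,0,0.045,0,0,0,0],
])

```text
time_s: 28.45
tool_pos: [0.6539, 0.1624, 0.1913]
tool_rot: [179.8, 0.1, -174.2]
force: [-11.9, -1.9, 26.2]
grip_width: 0.0003
grasp_force: 12.6
```

apply_moves([
  [0,0,-0.05,0,0,0,0],
  [0,0,-0.15,0,0,0,0],
  [0,0,-0.3,0,0,0,0],
  [0.2,0,-0.34,0,0,0,0.3],
  [0.4,0,-0.34,0,0,0,0.5],
  [0.442,0.03,-0.34,0,0,0,0.5],
  [0.442,0.03,-0.34,0,0,0,0.5],
  [0.442,0.03,-0.34,0,0,0,0.5],
])

```text
time_s: 29.25
tool_pos: [0.5664, 0.1595, 0.2532]
tool_rot: [180.0, 0.1, -174.1]
force: [0.0, 0.9, 0.3]
grip_width: 0.0323
grasp_force: 0.0
```

```bash
python3 d.py .5655,.1597,.057,185.7
```

```text
.5655,.1597,.057,185.7 [0.0064, 0.0014, 0.9809, 0.0, 0.0013, 0.0019]
```

apply_moves([
  [0.006,0.001,0.25,0,0,0,0.6],
  [0.006,0.001,0.5,0,0,0,0.6],
  [0.006,0.001,0.75,0,0,0,0.6],
  [0.006,0.001,0.92,0,0,0,0.6],
  [0.006,0.001,0.981,0,0,0,0.6],
  [0.006,0.001,0.981,0,0,0,0.6],
  [0.006,0.001,0.981,0,0,0,0.1],
  [0.006,0.001,0.981,0,0,0,0.1],
  [0.006,0.001,0.981,0,0,0,0.1],
  [0.006,0.001,0.981,0,0,0,0.1],
  [0.006,0.001,0.981,0,0,0,0.1],
])

```text
time_s: 30.35
tool_pos: [0.5648, 0.1595, 0.0578]
tool_rot: [180.0, 0.1, -174.2]
force: [-0.6, 0.4, 2.7]
grip_width: 0.024
grasp_force: 25.0
```

```bash
python3 d.py .4495,.1413,.057,185.7
```

```text
.4495,.1413,.057,185.7 [0.5828, -0.032, 0.0031, 0.0005, 0.0012, 0.0016]
```

apply_moves([
  [0.06,-0.005,0,0,0,0,0.1],
  [0.14,-0.01,0,0,0,0,0.1],
  [0.22,-0.015,0,0,0,0,0.1],
  [0.3,-0.02,0,0,0,0,0.1],
  [0.38,-0.025,0,0,0,0,0.1],
  [0.46,-0.03,0,0,0,0,0.1],
  [0.54,-0.032,0,0,0,0,0.1],
  [0.582,-0.032,0,0,0,0,0.1],
  [0.585,-0.032,0,0,0,0,0.1],
  [0.585,-0.032,0,0,0,0,0.1],
])

```text
time_s: 31.35
tool_pos: [0.4494, 0.1417, 0.0577]
tool_rot: [179.9, 0.2, -174.2]
force: [2.5, 1.2, 4.4]
grip_width: 0.0243
grasp_force: 25.0
```

apply_moves([
  [0,0,0,0,0,0,0.5],
  [0,0,0,0,0,0,0.5],
  [0,0,0,0,0,0,0.5],
  [0,0,-0.2,0,0,0,0.5],
  [0,0,-0.4,0,0,0,0.8],
  [-0.2,0,-0.5,0,0,0,0.8],
  [-0.4,0,-0.5,0,0,0,0.8],
  [-0.5,0,-0.5,0,0,0,0.8],
  [-0.5,0,-0.5,0,0,0,0.8],
])

```text
time_s: 32.25
tool_pos: [0.5494, 0.1505, 0.1559]
tool_rot: [-179.9, -0.0, -174.2]
force: [0.3, 1.0, -0.5]
grip_width: 0.0682
grasp_force: 0.0
```

```bash
python3 d.py .5506,.1514,.054,185.7
python3 - <<'E'
from h import *
c,im=shot('scene','sc4')
cv2.imwrite('pics/sc4c.png',cv2.resize(im[130:270,160:330,::-1],None,fx=4,fy=4,interpolation=cv2.INTER_CUBIC))
E
```

```text
.5506,.1514,.054,185.7 [-0.0066, 0.0048, 0.5093, -0.0014, -0.0004, 0.0007]
```

View pics/sc4c.png

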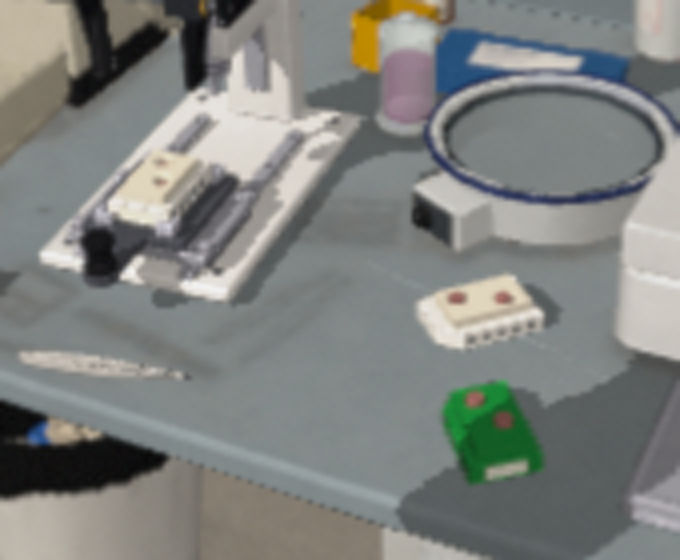

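Both cores in the nested block (160,170) now show sunk. The stage is forward, block Q is at (480,310) and the green one at (495,430) is untouched.

apply_moves([
  [-0.006,0.005,0.15,0,0,0,0.8],
  [-0.006,0.005,0.35,0,0,0,0.8],
  [-0.006,0.005,0.45,0,0,0,0.8],
  [-0.006,0.005,0.509,0,0,0,0.8],
  [-0.006,0.005,0.509,0,0,0,0.8],
  [-0.006,0.005,0.509,0,0,0,0.3],
  [-0.006,0.005,0.509,0,0,0,0.3],
  [-0.006,0.005,0.509,0,0,0,0.3],
  [-0.006,0.005,0.509,0,0,0,0.3],
  [-0.006,0.005,0.509,0,0,0,0.3],
])

```text
time_s: 33.3
tool_pos: [0.5499, 0.1524, 0.0563]
tool_rot: [180.0, 0.1, -174.2]
force: [-1.8, -1.2, 5.5]
grip_width: 0.0518
grasp_force: 25.0
```

```bash
python3 d.py .5506,.1514,.2,185.7 .47,.0,.2,140
python3 - <<'E'
from h import *
c,im=shot('top','t2'); m=masks_of('top','tray_floor')[0]; print(m['location'],m['conf'])
cs,_=cv2.findContours(m['pixels'].astype(np.uint8),cv2.RETR_EXTERNAL,cv2.CHAIN_APPROX_NONE); k=max(cs,key=cv2.contourArea)
b=cv2.boxPoints(cv2.minAreaRect(k)); W=np.array([onz(c,p,.022)[:2] for p in b]); print(W.round(4),W.mean(0).round(4),[ (np.linalg.norm(W[i]-W[i-1]).round(3), np.degrees(np.arctan2(*(W[i]-W[i-1])[::-1])).round(1)) for i in range(4)])
cs=viewer.get_calibration('scene'); im=viewer.read_camera('scene'); m2=masks_of('scene','tray_floor')[0]['pixels'].astype(np.uint8)
k=max(cv2.findContours(m2,0,1)[0],key=cv2.contourArea); q=cv2.approxPolyDP(cv2.convexHull(k),6,True)[:,0]
print('scene corners',[ (p.tolist(),onz(cs,p,.022)[:2].round(4).tolist()) for p in q]);
E
```

```text
.5506,.1514,.2,185.7 [-0.0043, -0.0049, -0.7186, 0.0005, 0.0013, 0.0014]
.47,.0,.2,140 [0.4734, -0.7171, -0.7201, 0.001, 0.0011, 0.5332]
[375.2, 220.6] 0.89
[[ 0.3972 -0.2777]
 [ 0.5342 -0.2728]
 [ 0.5501 -0.4782]
 [ 0.4111 -0.4781]] [ 0.4732 -0.3767] [(np.float64(0.201), np.float64(94.0)), (np.float64(0.137), np.float64(2.0)), (np.float64(0.206), np.float64(-85.6)), (np.float64(0.139), np.float64(179.9))]
scene corners [([327, 227], [0.5174, -0.2787]), ([397, 241], [0.5368, -0.4668]), ([393, 276], [0.4048, -0.479]), ([316, 258], [0.3892, -0.2897])]
```

apply_moves([
  [0,0,-0.15,0,0,0,0.3],
  [0,0,-0.4,0,0,0,0.3],
  [0,0,-0.65,0,0,0,0.3],
  [0.2,-0.2,-0.72,0,0,0.1,0.3],
  [0.4,-0.4,-0.72,0,0,0.2,0.3],
  [0.47,-0.6,-0.72,0,0,0.3,0.3],
  [0.47,-0.72,-0.72,0,0,0.4,0.3],
  [0.47,-0.72,-0.72,0,0,0.53,0.3],
  [0.47,-0.72,-0.72,0,0,0.53,0.3],
  [0.47,-0.72,-0.72,0,0,0.53,0.3],
])

```text
time_s: 34.5
tool_pos: [0.4697, -0.0008, 0.1988]
tool_rot: [180.0, -0.0, 140.2]
force: [0.1, -0.3, -1.3]
grip_width: 0.0515
grasp_force: 25.0
```

```bash
python3 d.py .46,-.18,.2,95
```

```text
.46,-.18,.2,95 [-0.5355, -0.7199, -0.0064, -0.0, -0.0004, 0.5264]
```

apply_moves([
  [-0.15,-0.2,0,0,0,0.1,0.3],
  [-0.3,-0.4,0,0,0,0.2,0.3],
  [-0.45,-0.6,0,0,0,0.3,0.3],
  [-0.535,-0.72,0,0,0,0.4,0.3],
  [-0.535,-0.72,0,0,0,0.526,0.3],
  [-0.535,-0.72,0,0,0,0.526,0.3],
  [-0.535,-0.72,0,0,0,0.526,0.3],
  [-0.535,-0.72,0,0,0,0.526,0.3],
])

```text
time_s: 35.3
tool_pos: [0.4604, -0.1794, 0.1988]
tool_rot: [-180.0, -0.0, 95.2]
force: [-0.2, 0.5, -0.5]
grip_width: 0.0519
grasp_force: 25.0
```

```bash
python3 look.py w7 tray_floor block_a; python3 d.py .457,-.38,.2,95;python3 -c "
from h import *
print(env.get_obs()['qpos'].round(0))"
```

```text
tray_floor [([292.1, 271.0], 0.77, 300)]
block_a [([254.7, 211.9], 0.8, 7101), ([251.5, 159.6], 0.76, 892), ([339.0, 133.5], 0.6, 2681)]
[ 0.46  -0.179  0.199] [ 0.456 -0.114  0.361] [-14.    0.    5.2]
.457,-.38,.2,95 [-0.9974, -0.1075, -0.0056, -0.0, -0.0, 0.002]
[-25.  -1.  43. 108.   1.  73.  23.]
```

apply_moves([
  [-0.25,-0.03,0,0,0,0,0.3],
  [-0.5,-0.05,0,0,0,0,0.3],
  [-0.75,-0.08,0,0,0,0,0.3],
  [-0.99,-0.107,0,0,0,0,0.3],
  [-0.99,-0.107,0,0,0,0,0.3],
  [-0.99,-0.107,0,0,0,0,0.3],
])

```text
time_s: 36.05
tool_pos: [0.4557, -0.38, 0.1983]
tool_rot: [-179.9, 0.0, 94.9]
force: [0.5, 0.9, -1.0]
grip_width: 0.0515
grasp_force: 25.0
```

```bash
python3 look.py w8 tray_floor; python3 d.py .457,-.425,.12,95
```

```text
tray_floor [([280.0, 134.6], 0.85, 8492)]
[ 0.457 -0.377  0.199] [ 0.451 -0.314  0.36 ] [-14.    0.1   4.9]
.457,-.425,.12,95 [-0.2382, -0.0231, 0.3928, 0.0001, -0.0009, 0.0023]
```

View pics/w8b.png

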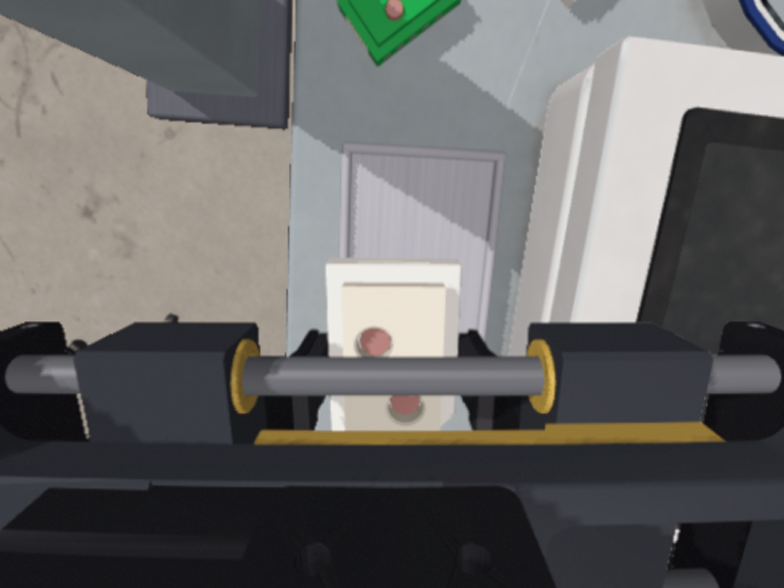

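The view shows the held block (both cores sunk) above the tray, whose near rim corners are at (344,147) and (504,153). The white bath is at right.

Run:
```python
from fit import *
k=784/512
c=pickle.load(open('w8.pkl','rb'))['c']
P={n:onz(c,(x/k,y/k),z)[:2] for n,x,y,z in [('nl',344,146,.022),('nr',504,153,.022),('l2',341,255,.022),('r2',486,325,.022),('bath',630,40,.121)]}
for n,v in P.items(): print(n,v.round(4))
for a,b in [('nl','nr'),('l2','nl'),('r2','nr')]: d=P[b]-P[a];print(a,b,np.linalg.norm(d).round(4),np.degrees(np.arctan2(d[1],d[0])).round(1))
```

```text
nl [ 0.4101 -0.2822]
nr [ 0.5352 -0.2766]
l2 [ 0.4127 -0.3679]
r2 [ 0.5406 -0.4179]
bath [ 0.5695 -0.2244]
nl nr 0.1252 2.6
l2 nl 0.0857 91.7
r2 nr 0.1414 92.2
```

```bash
python3 d.py .460,-.424,.06,93.5
```

```text
.460,-.424,.06,93.5 [-0.235, -0.0077, 0.6928, 0.0001, -0.0009, 0.0197]
```

apply_moves([
  [-0.1,-0.008,0,0,0,0.02,0.3],
  [-0.235,-0.008,0,0,0,0.02,0.3],
  [-0.235,-0.008,0.2,0,0,0.02,0.3],
  [-0.235,-0.008,0.45,0,0,0.02,0.3],
  [-0.235,-0.008,0.6,0,0,0.02,0.3],
  [-0.235,-0.008,0.693,0,0,0.02,0.3],
  [-0.235,-0.008,0.693,0,0,0.02,0.3],
  [-0.235,-0.008,0.693,0,0,0.02,0.3],
])

```text
time_s: 36.95
tool_pos: [0.4605, -0.4244, 0.0612]
tool_rot: [179.9, -0.0, 93.5]
force: [-1.5, -0.6, -0.9]
grip_width: 0.0515
grasp_force: 25.0
```

```bash
python3 d.py .460,-.424,.025,93.5
```

```text
.460,-.424,.025,93.5 [0.0021, -0.0027, 0.1808, 0.0009, -0.0003, 0.0001]
```

apply_moves([
  [0,0,0.08,0,0,0,0.3],
  [0,0,0.14,0,0,0,0.3],
  [0,0,0.17,0,0,0,0.3],
  [0,0,0.183,0,0,0,0.3],
  [0,0,0.183,0,0,0,0.3],
  [0,0,0.183,0,0,0,0.3],
])

```text
time_s: 37.55
tool_pos: [0.459, -0.4253, 0.0243]
tool_rot: [-180.0, -0.1, 93.3]
force: [-1.5, 2.7, 5.4]
grip_width: 0.0513
grasp_force: 25.0
```

apply_moves([
  [0,0,0,0,0,0,0.7],
  [0,0,0,0,0,0,0.7],
  [0,0,0,0,0,0,0.7],
  [0,0,-0.15,0,0,0,0.7],
  [0,0,-0.4,0,0,0,0.7],
  [0,0,-0.65,0,0,0,0.8],
  [0.2,0,-0.9,0,0,0,1],
  [0.45,0,-1,0,0,-0.1,1],
  [0.7,0,-1,0,0,-0.2,1],
  [0.95,0,-1,0,0,-0.3,1],
  [1,0,-1,0,0,-0.4,1],
  [1,0,-1,0,0,-0.5,1],
  [1,0,-1,0,0,-0.5,1],
])

```text
time_s: 38.85
tool_pos: [0.4477, -0.2253, 0.224]
tool_rot: [179.9, 0.0, 136.5]
force: [0.6, -0.0, -0.2]
grip_width: 0.0869
grasp_force: 0.0
```

```bash
python3 d.py .52,-.07,.23,137
```

```text
.52,-.07,.23,137 [0.2727, 0.8119, -0.0292, 0.0009, 0.0003, -0.0062]
```

apply_moves([
  [0.07,0.25,0,0,0,0,1],
  [0.13,0.5,0,0,0,0,1],
  [0.2,0.75,0,0,0,0,1],
  [0.22,0.95,-0.03,0,0,0,1],
  [0.22,0.95,-0.03,0,0,0,1],
  [0.22,0.95,-0.03,0,0,0,1],
])

```text
time_s: 39.45
tool_pos: [0.5472, -0.0586, 0.2292]
tool_rot: [-179.9, 0.0, 136.2]
force: [0.1, -0.0, -0.3]
grip_width: 0.0869
grasp_force: 0.0
```

```bash
python3 look.py w9 block_a
python3 - <<'E'
from fit import *
c=pickle.load(open('w9.pkl','rb'))['c']; im=cv2.imread('pics/w9.png').astype(int)
m=((im[:,:,2]-im[:,:,1])>45).astype(np.uint8); n,l,st,ce=cv2.connectedComponentsWithStats(m)
for i in range(1,n):
    if 20<st[i,4]<300: print(ce[i].round(1),st[i,4],onz(c,ce[i],.0265)[:2].round(3))
E
```

```text
block_a [([237.6, 204.5], 0.73, 1820), ([148.5, 180.9], 0.69, 2056)]
[ 0.546 -0.061  0.23 ] [ 0.501 -0.013  0.391] [-14.    0.1  46.2]
[156.3 174.8] 40 [ 0.452 -0.158]
[138.5 181. ] 29 [ 0.44  -0.183]
[237.3 198.1] 39 [ 0.553 -0.101]
[229.1 219.8] 38 [ 0.568 -0.132]
```

```bash
python3 - <<'E'
from fit import *
cores('w9',[(237.3,198.1),(229.1,219.8)],'a')
E
python3 d.py .5608,-.1152,.065,137
```

```text
[237.28205128 198.1025641 ] 39
[229.10526316 219.84210526] 38
a len 0.0346 0.0345 yaw 137.4 pos [ 0.561  -0.1162]
.5608,-.1152,.065,137 [-0.241, -0.145, 0.8229, -0.0008, 0.0002, -0.0112]
```

apply_moves([
  [-0.24,-0.15,0.25,0,0,-0.01,1],
  [-0.24,-0.15,0.5,0,0,-0.01,1],
  [-0.24,-0.15,0.7,0,0,-0.01,1],
  [-0.24,-0.15,0.823,0,0,-0.01,1],
  [-0.24,-0.15,0.823,0,0,-0.01,1],
  [-0.24,-0.15,0.823,0,0,-0.01,1],
])

```text
time_s: 40.15
tool_pos: [0.5606, -0.1148, 0.066]
tool_rot: [-180.0, 0.0, 137.0]
force: [1.1, -0.4, 0.4]
grip_width: 0.0868
grasp_force: 0.0
```

```bash
python3 d.py .561,-.1158,.006,137.4
```

```text
.561,-.1158,.006,137.4 [-0.0049, -0.0021, 0.3, -0.0002, 0.0003, -0.0047]
```

apply_moves([
  [-0.005,-0.002,0.15,0,0,-0.005,1],
  [-0.005,-0.002,0.3,0,0,-0.005,1],
  [-0.005,-0.002,0.3,0,0,-0.005,1],
  [-0.005,-0.002,0.3,0,0,-0.005,1],
  [-0.005,-0.002,0.3,0,0,-0.005,0.3],
  [-0.005,-0.002,0.3,0,0,-0.005,0.3],
  [-0.005,-0.002,0.3,0,0,-0.005,0.3],
  [-0.005,-0.002,0.3,0,0,-0.005,0.3],
  [-0.005,-0.002,0.3,0,0,-0.005,0.3],
  [-0.005,-0.002,0.3,0,0,-0.005,0.3],
  [-0.005,-0.002,0.3,0,0,-0.005,0.3],
], grip_force=25)

```text
time_s: 41.25
tool_pos: [0.5612, -0.1144, 0.0054]
tool_rot: [-180.0, -0.0, 137.6]
force: [-0.4, -0.8, 2.7]
grip_width: 0.0518
grasp_force: 25.0
```

apply_moves([
  [0,0,-0.1,0,0,0,0.3],
  [0,0,-0.3,0,0,0,0.3],
  [0,0,-0.55,0,0,0,0.3],
  [0,0,-0.8,0,0,0.05,0.3],
  [0,0,-1,0,0,0.15,0.3],
  [0.3,0,-1,0,0,0.95,0.3],
  [0.6,0,-1,0,0,0.95,0.3],
  [0.7,0,-1,0,0,0.95,0.3],
  [0.7,0,-1,0,0,0.95,0.3],
  [0.7,0,-1,0,0,0.95,0.3],
  [0.7,0,-1,0,0,0.95,0.3],
  [0.7,0,-1,0,0,0.95,0.3],
  [0.7,0,-1,0,0,0.95,0.3],
  [0.7,0,-1,0,0,0.95,0.3],
])

```text
time_s: 42.65
tool_pos: [0.4575, -0.0197, 0.2047]
tool_rot: [-180.0, 0.0, 55.7]
force: [-0.2, 0.5, -1.4]
grip_width: 0.0515
grasp_force: 25.0
```

```bash
python3 d.py .53,.15,.2,5.8 ; python3 -c "
from h import *
s=env.get_obs(); print(s['qpos'].round(0),s['grip_width'],s['grasp_force'])"
```

```text
.53,.15,.2,5.8 [0.905, -0.179, 0.0236, -0.0004, 0.0003, 0.5803]
[-37.  -7.  34. 112.   4.  74. -39.] 0.05154962629446367 24.992491900920868
```

apply_moves([
  [0.2,-0.03,0,0,0,0.1,0.3],
  [0.4,-0.06,0,0,0,0.2,0.3],
  [0.65,-0.1,0,0,0,0.3,0.3],
  [0.905,-0.18,0.02,0,0,0.4,0.3],
  [0.905,-0.18,0.02,0,0,0.5,0.3],
  [0.905,-0.18,0.02,0,0,0.58,0.3],
  [0.905,-0.18,0.02,0,0,0.58,0.3],
  [0.905,-0.18,0.02,0,0,0.58,0.3],
  [0.905,-0.18,0.02,0,0,0.58,0.3],
  [0.905,-0.18,0.02,0,0,0.58,0.3],
])

```text
time_s: 43.65
tool_pos: [0.5293, 0.15, 0.2013]
tool_rot: [-180.0, -0.0, 6.1]
force: [-0.0, 0.4, -1.2]
grip_width: 0.0515
grasp_force: 25.0
```

```bash
python3 look.py w10 block_a; python3 d.py .5516,.152,.085,5.8
python3 - <<'E'
from fit import *
c=pickle.load(open('w10.pkl','rb'))['c']; im=cv2.imread('pics/w10.png').astype(int)
m=((im[:,:,2]-im[:,:,1])>45).astype(np.uint8); n,l,st,ce=cv2.connectedComponentsWithStats(m)
s=env.get_obs();z=s['tool_pos'][2]-.0055+.0265; L=[]
for i in range(1,n):
    if 60<st[i,4]<400: print(ce[i].round(1),st[i,4],onz(c,ce[i],z)[:2].round(4))
# hole: light disc near expected nest centre
e=proj(c,[.5506,.1519,.048])[0]; print('expected hole px',e)
x,y=e.round().astype(int); g=im[y-14:y+8,x-14:x+15].min(2); print(np.round(g[::2,::2]))
E
```

```text
block_a [([259.1, 210.1], 0.72, 6921)]
[0.529 0.15  0.201] [0.596 0.157 0.363] [-14.   -0.  -83.9]
.5516,.152,.085,5.8 [0.1115, 0.0029, 0.5816, -0.0003, -0.0002, 0.0039]
[267.1 221.4] 243 [0.5453 0.1457]
[244.1 271.3] 258 [0.5133 0.1554]
expected hole px [256.62676559 165.72308205]
[[ 95  94  93  94  93  93  94  94  92  94  94  94  94  91  93]
 [ 95  94  93  93  94  94  94  94  92  94  94  94  93  91  94]
 [ 96  94  92  93  94  93  94  95  94  95  94  95  93  90  93]
 [ 96  94  92  93  96 122 146 152 148 114  95  94  94  91  94]
 [ 95  94  92  96 141 170 171 173 172 172 131  96  92  90  94]
 [ 96  94  93 126 171 173 172 172 173 175 167 119  93  91  94]
 [ 95  94  94 150 173 173 172 174 173 175 172 147  94  91  94]
 [ 95  94  96 164 174 173 172 174 174 175 172 158  94  91  93]
 [ 96  94  94 153 173 172 172 174 174 175 171 150  94  91  93]
 [110 110 109 128 157 156 157 157 157 158 155 123 110 109 110]
 [125 125 125 125 126 127 126 126 126 126 126 125 125 125 125]]
```

apply_moves([
  [0.11,0.003,0.2,0,0,0.004,0.3],
  [0.11,0.003,0.4,0,0,0.004,0.3],
  [0.11,0.003,0.58,0,0,0.004,0.3],
  [0.11,0.003,0.58,0,0,0.004,0.3],
  [0.11,0.003,0.58,0,0,0.004,0.3],
  [0.11,0.003,0.58,0,0,0.004,0.3],
])

```text
time_s: 44.35
tool_pos: [0.5531, 0.1526, 0.0877]
tool_rot: [-179.9, -0.2, 5.8]
force: [0.2, 0.1, -1.4]
grip_width: 0.0519
grasp_force: 25.0
```

```bash
python3 d.py .5513,.152,.0535,5.8
```

```text
.5513,.152,.0535,5.8 [-0.0099, 0.0024, 0.171, -0.0009, -0.0027, -0.0002]
```

apply_moves([
  [-0.003,0.001,0.05,0,0,0,0.3],
  [-0.003,0.001,0.1,0,0,0,0.3],
  [-0.003,0.001,0.13,0,0,0,0.3],
  [-0.003,0.001,0.15,0,0,0,0.3],
  [-0.003,0.001,0.16,0,0,0,0.3],
  [-0.003,0.001,0.16,0,0,0,0.3],
])

```text
time_s: 44.95
tool_pos: [0.5511, 0.1518, 0.0533]
tool_rot: [-180.0, -0.0, 5.8]
force: [0.9, 0.7, -1.2]
grip_width: 0.0521
grasp_force: 25.0
```

Seated without resistance. Release, lift and swing round to the knob.

apply_moves([
  [0,0,0,0,0,0,0.75],
  [0,0,0,0,0,0,0.75],
  [0,0,0,0,0,0,0.75],
  [0,0,-0.15,0,0,0,0.75],
  [0,0,-0.4,0,0,0,0.75],
  [-0.1,0,-0.7,0,0,0,0.75],
  [-0.3,0,-0.75,0,0,-0.1,0.6],
  [-0.5,0,-0.75,0,0,-0.2,0.6],
  [-0.5,0,-0.75,0,0,-0.3,0.6],
  [-0.5,0,-0.75,0,0,-1,0.6],
  [-0.5,0,-0.75,0,0,-1,0.6],
  [-0.5,0,-0.75,0,0,-1,0.6],
  [-0.5,0,-0.75,0,0,-1,0.6],
  [-0.5,0,-0.75,0,0,-1,0.6],
  [-0.5,0,-0.75,0,0,-1,0.6],
  [-0.5,0,-0.75,0,0,-1,0.6],
  [-0.5,0,-0.75,0,0,-1,0.6],
])

```text
time_s: 46.65
tool_pos: [0.4512, 0.1418, 0.2033]
tool_rot: [180.0, -0.0, 91.7]
force: [-0.3, -0.3, 0.4]
grip_width: 0.0524
grasp_force: 0.0
```

```bash
python3 look.py w11 block_a
python3 - <<'E'
from fit import *
c=pickle.load(open('w11.pkl','rb'))['c']; im=cv2.imread('pics/w11.png').astype(int)
m=((im[:,:,2]-im[:,:,1])>45).astype(np.uint8); n,l,st,ce=cv2.connectedComponentsWithStats(m); W=[]
for i in range(1,n):
    if 50<st[i,4]<400: print(ce[i].round(1),st[i,4],onz(c,ce[i],.0745)[:2].round(4)); W.append(ce[i])
W=sorted(W,key=lambda p:-p[0]); cores('w11',W[:2],'a',.0745)
E
```

```text
block_a [([342.5, 176.2], 0.96, 3093)]
[0.451 0.142 0.203] [0.45  0.207 0.365] [-14.   -0.    1.7]
[330.7 175.2] 74 [0.5336 0.1576]
[359.2 184.9] 72 [0.5665 0.1476]
[359.19444444 184.94444444] 72
[330.67567568 175.21621622] 74
a len 0.0344 0.0345 yaw 5.3 pos [0.5501 0.1521]
```

apply_moves([
  [0,0,0,0,0,-0.97,0.6],
  [0,0,0,0,0,-0.97,0.6],
  [0,0,0,0,0,-0.97,0.6],
  [0,0,0,0,0,-0.97,0.6],
  [0,0,0,0,0,-0.97,0.6],
  [0,0,0,0,0,-0.97,0.6],
  [0,0,0,0,0,-0.97,0.6],
  [0,0,0,0,0,-0.97,0.6],
  [0,0,0,0,0,-0.97,0.6],
  [0,0,0,0,0,-0.97,0.6],
  [0,0,0,0,0,-0.97,0.6],
])

```text
time_s: 47.85
tool_pos: [0.4512, 0.1418, 0.2032]
tool_rot: [180.0, 0.0, 175.0]
force: [-0.5, 0.5, 0.6]
grip_width: 0.0525
grasp_force: 0.0
```

```bash
python3 d.py .4506,.1415,.056,185.7
```

```text
.4506,.1415,.056,185.7 [0.0031, -0.002, 0.7361, 0.0001, 0.0001, -0.1251]
```

apply_moves([
  [0.003,-0.002,0.2,0,0,-0.125,0.6],
  [0.003,-0.002,0.45,0,0,-0.125,0.6],
  [0.003,-0.002,0.65,0,0,-0.125,0.6],
  [0.003,-0.002,0.736,0,0,-0.125,0.6],
  [0.003,-0.002,0.736,0,0,-0.125,0.6],
  [0.003,-0.002,0.736,0,0,-0.125,0.6],
  [0.003,-0.002,0.736,0,0,-0.125,0.1],
  [0.003,-0.002,0.736,0,0,-0.125,0.1],
  [0.003,-0.002,0.736,0,0,-0.125,0.1],
  [0.003,-0.002,0.736,0,0,-0.125,0.1],
  [0.003,-0.002,0.736,0,0,-0.125,0.1],
])

```text
time_s: 48.95
tool_pos: [0.4508, 0.1417, 0.0564]
tool_rot: [180.0, 0.0, -174.2]
force: [-0.4, 0.2, 1.5]
grip_width: 0.0241
grasp_force: 25.0
```

```bash
python3 d.py .5386,.1561,.0565,185.7
```

```text
.5386,.1561,.0565,185.7 [-0.4438, 0.027, -0.0001, 0.0004, 0.0005, 0.0014]
```

apply_moves([
  [-0.05,0.003,0,0,0,0,0.1],
  [-0.12,0.007,0,0,0,0,0.1],
  [-0.2,0.012,0,0,0,0,0.1],
  [-0.28,0.017,0,0,0,0,0.1],
  [-0.36,0.022,0,0,0,0,0.1],
  [-0.42,0.025,0,0,0,0,0.1],
  [-0.444,0.027,0,0,0,0,0.1],
  [-0.444,0.027,0,0,0,0,0.1],
  [-0.444,0.027,0,0,0,0,0.1],
  [-0.444,0.027,0,0,0,0,0.1],
])

```text
time_s: 49.95
tool_pos: [0.5388, 0.1558, 0.0564]
tool_rot: [180.0, 0.1, -174.2]
force: [2.0, -0.8, 4.1]
grip_width: 0.024
grasp_force: 25.0
```

```bash
python3 d.py .5386,.1561,.0565,185.7
```

```text
.5386,.1561,.0565,185.7 [0.001, 0.0017, -0.0005, 0.0002, 0.001, 0.0014]
```

apply_moves([
  [0,0,0,0,0,0,0.5],
  [0,0,0,0,0,0,0.5],
  [0,0,0,0,0,0,0.5],
  [0,0,-0.2,0,0,0,0.5],
  [0,0,-0.45,0,0,0,0.5],
  [0,0,-0.7,0,0,0,0],
  [0,0,-0.95,0,0,0,0],
  [-0.1,0,-0.95,0,0,0,0],
  [-0.3,-0.01,-0.95,0,0,0,0],
  [-0.5,-0.025,-0.95,0,0,0,0],
  [-0.576,-0.026,-0.95,0,0,0,0],
  [-0.576,-0.026,-0.95,0,0,0,0],
  [-0.576,-0.026,-0.95,0,0,0,0],
])

```text
time_s: 51.25
tool_pos: [0.6527, 0.1623, 0.2451]
tool_rot: [-180.0, -0.1, -174.2]
force: [0.0, 0.5, 0.0]
grip_width: 0.0006
grasp_force: 0.0
```

apply_moves([
  [0,0,0.1,0,0,0,0],
  [0,0,0.15,0,0,0,0],
  [0,0,0.18,0,0,0,0],
  [0,0,0.21,0,0,0,0],
  [0,0,0.23,0,0,0,0],
  [0,0,0.25,0,0,0,0],
  [0,0,0.255,0,0,0,0],
  [0,0,0.255,0,0,0,0],
])

```text
time_s: 52.05
tool_pos: [0.6533, 0.1627, 0.1958]
tool_rot: [180.0, 0.0, -174.2]
force: [-3.2, -0.5, 3.7]
grip_width: 0.0
grasp_force: 2.1
```

apply_moves([
  [0,0,0.015,0,0,0,0],
  [0,0,0.03,0,0,0,0],
  [0,0,0.045,0,0,0,0],
  [0,0,0.048,0,0,0,0],
  [0,0,0.048,0,0,0,0],
])

```text
time_s: 52.55
tool_pos: [0.6535, 0.1627, 0.1913]
tool_rot: [179.8, 0.1, -174.2]
force: [-12.1, -0.1, 26.0]
grip_width: 0.0005
grasp_force: 12.6
```

apply_moves([
  [0,0,-0.05,0,0,0,0],
  [0,0,-0.15,0,0,0,0],
  [0,0,-0.3,0,0,0,0],
  [0.2,0,-0.34,0,0,0,0.3],
  [0.4,0.01,-0.34,0,0,0,0.5],
  [0.57,0.026,-0.34,0,0,0,0.5],
  [0.576,0.026,-0.34,0,0,0,0.5],
  [0.576,0.026,-0.34,0,0,0,0.5],
  [0.576,0.026,-0.34,0,0,0,0.5],
])

```text
time_s: 53.45
tool_pos: [0.5396, 0.1558, 0.2536]
tool_rot: [-180.0, 0.1, -174.2]
force: [-0.7, -0.6, 0.1]
grip_width: 0.0391
grasp_force: 0.0
```

```bash
python3 d.py .5388,.1558,.057,185.7
```

```text
.5388,.1558,.057,185.7 [0.0055, 0.0007, 0.9831, -0.0001, 0.0012, 0.0012]
```

Core 1 bottomed (plunger on its stop). Next the knob again.

apply_moves([
  [0.005,0.001,0.25,0,0,0,0.6],
  [0.005,0.001,0.5,0,0,0,0.6],
  [0.005,0.001,0.75,0,0,0,0.6],
  [0.005,0.001,0.92,0,0,0,0.6],
  [0.005,0.001,0.983,0,0,0,0.6],
  [0.005,0.001,0.983,0,0,0,0.6],
  [0.005,0.001,0.983,0,0,0,0.6],
  [0.005,0.001,0.983,0,0,0,0.1],
  [0.005,0.001,0.983,0,0,0,0.1],
  [0.005,0.001,0.983,0,0,0,0.1],
  [0.005,0.001,0.983,0,0,0,0.1],
  [0.005,0.001,0.983,0,0,0,0.1],
])

```text
time_s: 54.65
tool_pos: [0.5376, 0.1561, 0.0573]
tool_rot: [180.0, 0.0, -174.2]
force: [-0.7, 0.4, 2.5]
grip_width: 0.0241
grasp_force: 25.0
```

```bash
python3 d.py .5717,.1463,.057,185.7
```

```text
.5717,.1463,.057,185.7 [-0.1644, -0.0661, 0.0016, 0.0003, 0.0006, 0.0016]
```

apply_moves([
  [-0.04,-0.016,0,0,0,0,0.1],
  [-0.08,-0.032,0,0,0,0,0.1],
  [-0.12,-0.048,0,0,0,0,0.1],
  [-0.15,-0.06,0,0,0,0,0.1],
  [-0.158,-0.064,0,0,0,0,0.1],
  [-0.158,-0.064,0,0,0,0,0.1],
  [-0.158,-0.064,0,0,0,0,0.1],
])

```text
time_s: 55.35
tool_pos: [0.5717, 0.1459, 0.0573]
tool_rot: [-180.0, 0.2, -174.2]
force: [1.5, 0.5, 5.2]
grip_width: 0.0239
grasp_force: 25.0
```

```bash
python3 d.py .5705,.1463,.057,185.7
```

```text
.5705,.1463,.057,185.7 [0.0059, 0.0024, 0.0013, -0.0003, 0.0019, 0.0011]
```

apply_moves([
  [0.007,0.002,0,0,0,0,0.1],
  [0.007,0.002,0,0,0,0,0.1],
  [0.007,0.002,0,0,0,0,0.1],
])

```text
time_s: 55.65
tool_pos: [0.5695, 0.1458, 0.0572]
tool_rot: [-180.0, 0.1, -174.2]
force: [2.1, -1.0, 4.8]
grip_width: 0.0242
grasp_force: 25.0
```

apply_moves([
  [0,0,0,0,0,0,0.5],
  [0,0,0,0,0,0,0.5],
  [0,0,0,0,0,0,0.5],
  [0,0,-0.2,0,0,0,0.5],
  [0,0,-0.45,0,0,0,0.5],
  [0,0,-0.7,0,0,0,0],
  [0,0,-0.95,0,0,0,0],
  [-0.1,0.01,-0.95,0,0,0,0],
  [-0.3,0.03,-0.95,0,0,0,0],
  [-0.42,0.037,-0.95,0,0,0,0],
  [-0.422,0.037,-0.95,0,0,0,0],
  [-0.422,0.037,-0.95,0,0,0,0],
])

```text
time_s: 56.85
tool_pos: [0.6513, 0.1621, 0.2455]
tool_rot: [-179.9, -0.1, -174.2]
force: [-1.0, -0.1, -0.0]
grip_width: 0.0016
grasp_force: 0.0
```

apply_moves([
  [0,0,0.1,0,0,0,0],
  [0,0,0.15,0,0,0,0],
  [0,0,0.18,0,0,0,0],
  [0,0,0.21,0,0,0,0],
  [0,0,0.23,0,0,0,0],
  [0,0,0.25,0,0,0,0],
  [0,0,0.255,0,0,0,0],
  [0,0,0.255,0,0,0,0],
])

```text
time_s: 57.65
tool_pos: [0.6517, 0.1627, 0.1966]
tool_rot: [180.0, 0.0, -174.2]
force: [-3.8, -0.4, 3.8]
grip_width: 0.0002
grasp_force: 2.1
```

apply_moves([
  [0,0,0.015,0,0,0,0],
  [0,0,0.03,0,0,0,0],
  [0,0,0.045,0,0,0,0],
  [0,0,0.05,0,0,0,0],
  [0,0,0.05,0,0,0,0],
])

```text
time_s: 58.15
tool_pos: [0.6519, 0.1627, 0.1914]
tool_rot: [179.8, 0.1, -174.2]
force: [-11.1, -1.1, 23.8]
grip_width: 0.0007
grasp_force: 12.0
```

apply_moves([
  [0,0,-0.05,0,0,0,0],
  [0,0,-0.15,0,0,0,0],
  [0,0,-0.3,0,0,0,0],
  [0.2,-0.01,-0.34,0,0,0,0.3],
  [0.4,-0.03,-0.34,0,0,0,0.5],
  [0.415,-0.037,-0.34,0,0,0,0.5],
  [0.415,-0.037,-0.34,0,0,0,0.5],
  [0.415,-0.037,-0.34,0,0,0,0.5],
])

```text
time_s: 58.95
tool_pos: [0.5711, 0.1473, 0.2541]
tool_rot: [180.0, 0.1, -174.2]
force: [-0.5, -0.5, 0.1]
grip_width: 0.0324
grasp_force: 0.0
```

```bash
python3 d.py .5707,.1459,.057,185.7
```

```text
.5707,.1459,.057,185.7 [0.0046, -0.0069, 0.9853, 0.0002, 0.0013, 0.0017]
```

Both cores are bottomed. Draw the stage forward.

apply_moves([
  [0.004,-0.007,0.25,0,0,0,0.6],
  [0.004,-0.007,0.5,0,0,0,0.6],
  [0.004,-0.007,0.75,0,0,0,0.6],
  [0.004,-0.007,0.92,0,0,0,0.6],
  [0.004,-0.007,0.985,0,0,0,0.6],
  [0.004,-0.007,0.985,0,0,0,0.6],
  [0.004,-0.007,0.985,0,0,0,0.6],
  [0.004,-0.007,0.985,0,0,0,0.1],
  [0.004,-0.007,0.985,0,0,0,0.1],
  [0.004,-0.007,0.985,0,0,0,0.1],
  [0.004,-0.007,0.985,0,0,0,0.1],
  [0.004,-0.007,0.985,0,0,0,0.1],
])

```text
time_s: 60.15
tool_pos: [0.5697, 0.1456, 0.0573]
tool_rot: [180.0, 0.0, -174.2]
force: [0.1, -0.6, 2.3]
grip_width: 0.0238
grasp_force: 25.0
```

```bash
python3 d.py .4495,.1413,.057,185.7
```

```text
.4495,.1413,.057,185.7 [0.5999, 0.0396, 0.0012, 0.0004, 0.0006, 0.0016]
```

apply_moves([
  [0.06,0.005,0,0,0,0,0.1],
  [0.14,0.01,0,0,0,0,0.1],
  [0.22,0.015,0,0,0,0,0.1],
  [0.3,0.02,0,0,0,0,0.1],
  [0.38,0.025,0,0,0,0,0.1],
  [0.46,0.03,0,0,0,0,0.1],
  [0.54,0.036,0,0,0,0,0.1],
  [0.59,0.04,0,0,0,0,0.1],
  [0.602,0.04,0,0,0,0,0.1],
  [0.602,0.04,0,0,0,0,0.1],
])

```text
time_s: 61.15
tool_pos: [0.4491, 0.1413, 0.0572]
tool_rot: [180.0, 0.1, -174.2]
force: [0.6, -0.2, 4.0]
grip_width: 0.0243
grasp_force: 25.0
```

apply_moves([
  [0,0,0,0,0,0,0.5],
  [0,0,0,0,0,0,0.5],
  [0,0,0,0,0,0,0.5],
  [0,0,-0.2,0,0,0,0.5],
  [0,0,-0.4,0,0,0,0.8],
  [-0.2,0,-0.5,0,0,0,0.8],
  [-0.4,0,-0.5,0,0,0,0.8],
  [-0.5,0,-0.5,0,0,0,0.8],
  [-0.5,0,-0.5,0,0,0,0.8],
  [-0.5,0,-0.5,0,0,0,0.8],
])

```text
time_s: 62.15
tool_pos: [0.5474, 0.1508, 0.1558]
tool_rot: [-179.9, -0.1, -174.2]
force: [0.1, -0.1, -0.4]
grip_width: 0.0688
grasp_force: 0.0
```

```bash
python3 d.py .5504,.1515,.056,185.7
```

```text
.5504,.1515,.056,185.7 [-0.0166, 0.0027, 0.4988, -0.0009, -0.0017, 0.0012]
```

apply_moves([
  [-0.01,0.003,0.15,0,0,0,0.8],
  [-0.01,0.003,0.35,0,0,0,0.8],
  [-0.01,0.003,0.45,0,0,0,0.8],
  [-0.01,0.003,0.5,0,0,0,0.8],
  [-0.01,0.003,0.5,0,0,0,0.8],
  [-0.01,0.003,0.5,0,0,0,0.3],
  [-0.01,0.003,0.5,0,0,0,0.3],
  [-0.01,0.003,0.5,0,0,0,0.3],
  [-0.01,0.003,0.5,0,0,0,0.3],
  [-0.01,0.003,0.5,0,0,0,0.3],
])

```text
time_s: 63.15
tool_pos: [0.5511, 0.1523, 0.058]
tool_rot: [180.0, 0.1, -174.2]
force: [0.0, 0.0, 6.1]
grip_width: 0.0519
grasp_force: 25.0
```

apply_moves([
  [0,0,-0.15,0,0,0,0.3],
  [0,0,-0.4,0,0,0,0.3],
  [0,0,-0.65,0,0,0,0.3],
  [0.2,-0.2,-0.72,0,0,0.1,0.3],
  [0.4,-0.4,-0.72,0,0,0.2,0.3],
  [0.47,-0.6,-0.72,0,0,0.3,0.3],
  [0.47,-0.72,-0.72,0,0,0.4,0.3],
  [0.47,-0.72,-0.72,0,0,0.53,0.3],
  [0.47,-0.72,-0.72,0,0,0.53,0.3],
  [0.47,-0.72,-0.72,0,0,0.53,0.3],
])

```text
time_s: 64.15
tool_pos: [0.4709, -0.0011, 0.2005]
tool_rot: [180.0, -0.0, 140.2]
force: [1.0, 0.3, -1.0]
grip_width: 0.0517
grasp_force: 25.0
```

```bash
python3 d.py .46,-.18,.2,93.5
```

```text
.46,-.18,.2,93.5 [-0.5302, -0.7227, 0.0022, -0.0, -0.0005, 0.5438]
```

apply_moves([
  [-0.15,-0.2,0,0,0,0.1,0.3],
  [-0.3,-0.4,0,0,0,0.2,0.3],
  [-0.45,-0.6,0,0,0,0.3,0.3],
  [-0.53,-0.72,0,0,0,0.4,0.3],
  [-0.53,-0.72,0,0,0,0.544,0.3],
  [-0.53,-0.72,0,0,0,0.544,0.3],
  [-0.53,-0.72,0,0,0,0.544,0.3],
  [-0.53,-0.72,0,0,0,0.544,0.3],
])

```text
time_s: 64.95
tool_pos: [0.4608, -0.179, 0.2006]
tool_rot: [-180.0, 0.0, 93.7]
force: [-0.1, -0.8, -1.3]
grip_width: 0.0515
grasp_force: 25.0
```

```bash
python3 d.py .456,-.333,.2,93.5 .456,-.333,.06,93.5
python3 - <<'E'
from h import *
c,im=shot('top','t3')
for m in masks_of('top','block_a')[:3]: print(np.round(m['location'],1),round(m['conf'],2),onz(c,m['location'],.03).round(3))
g=im.astype(int); mk=((g[:,:,0]-g[:,:,1])>40).astype(np.uint8); n,l,st,ce=cv2.connectedComponentsWithStats(mk)
for i in range(1,n):
    if st[i,4]>8 and ce[i][0]>330: print(ce[i].round(1),st[i,4],onz(c,ce[i],.036)[:2].round(3))
E
```

```text
.456,-.333,.2,93.5 [-0.767, -0.0734, 0.0028, -0.0003, 0.0, 0.0023]
.456,-.333,.06,93.5 [-0.7669, -0.0731, 0.7028, -0.0003, 0.0, 0.0023]
[394.8 226.4] 0.73 [ 0.457 -0.421  0.03 ]
[296.1 222.5] 0.65 [ 0.448 -0.153  0.03 ]
[300.1 209.5] 0.56 [ 0.484 -0.162  0.03 ]
[430.3 238.9] 9 [ 0.429 -0.518]
```

First block confirmed at (0.457, -0.421) in the tray. Lower the second beside it.

apply_moves([
  [-0.25,-0.02,0,0,0,0,0.3],
  [-0.5,-0.05,0,0,0,0,0.3],
  [-0.765,-0.073,0,0,0,0,0.3],
  [-0.765,-0.073,0.1,0,0,0,0.3],
  [-0.765,-0.073,0.35,0,0,0,0.3],
  [-0.765,-0.073,0.6,0,0,0,0.3],
  [-0.765,-0.073,0.7,0,0,0,0.3],
  [-0.765,-0.073,0.7,0,0,0,0.3],
  [-0.765,-0.073,0.7,0,0,0,0.3],
])

```text
time_s: 65.95
tool_pos: [0.4562, -0.3331, 0.0614]
tool_rot: [180.0, 0.0, 93.6]
force: [0.3, -0.1, -1.5]
grip_width: 0.0515
grasp_force: 25.0
```

```bash
python3 d.py .456,-.333,.026,93.5
```

```text
.456,-.333,.026,93.5 [0.0009, -0.0008, 0.1768, 0.0001, 0.0005, 0.001]
```

apply_moves([
  [0,0,0.08,0,0,0,0.3],
  [0,0,0.13,0,0,0,0.3],
  [0,0,0.16,0,0,0,0.3],
  [0,0,0.18,0,0,0,0.3],
  [0,0,0.18,0,0,0,0.3],
  [0,0,0.18,0,0,0,0.3],
])

```text
time_s: 66.55
tool_pos: [0.4558, -0.3329, 0.026]
tool_rot: [180.0, -0.1, 93.5]
force: [-3.0, 1.8, 9.1]
grip_width: 0.0516
grasp_force: 25.0
```

Contact with the tray floor. Release, lift and move clear for a final look.

apply_moves([
  [0,0,-0.005,0,0,0,0.7],
  [0,0,-0.005,0,0,0,0.7],
  [0,0,-0.005,0,0,0,0.7],
  [0,0,-0.15,0,0,0,0.7],
  [0,0,-0.4,0,0,0,0.7],
  [0,0,-0.65,0,0,0,0.8],
  [0.2,0,-0.9,0,0,0,0.8],
  [0.45,0,-1,0,0,0,0.8],
  [0.7,0,-1,0,0,0,0.8],
  [0.95,0,-1,0,0,0,0.8],
  [1,0,-1,0,0,0,0.8],
  [1,0,-1,0,0,0,0.8],
])

```text
time_s: 67.75
tool_pos: [0.4436, -0.1284, 0.2248]
tool_rot: [179.9, -0.2, 94.0]
force: [-0.2, -0.3, -0.3]
grip_width: 0.0697
grasp_force: 0.0
```

Run:
```python
from h import *
c,im=shot('scene','f1'); t,im2=shot('top','f2')
a=cv2.resize(im[200:290,290:410,::-1],(400,300),interpolation=cv2.INTER_CUBIC); b=cv2.resize(im2[80:250,150:430,::-1],(494,300),interpolation=cv2.INTER_CUBIC)
b=cv2.resize(im2[100:250,120:440,::-1],(400,188),interpolation=cv2.INTER_CUBIC); d=cv2.resize(im[120:270,150:330,::-1],(336,280)); e=cv2.resize(im2[180:255,320:440,::-1],(400,250),interpolation=cv2.INTER_CUBIC)
o=np.zeros((600,800,3),np.uint8); o[:300,:400]=a;o[:188,400:]=b;o[300:550,:400]=e;o[200:480,400:736]=d
cv2.imwrite('pics/final.png',o)
```

```text
(no output)
```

View pics/final.png

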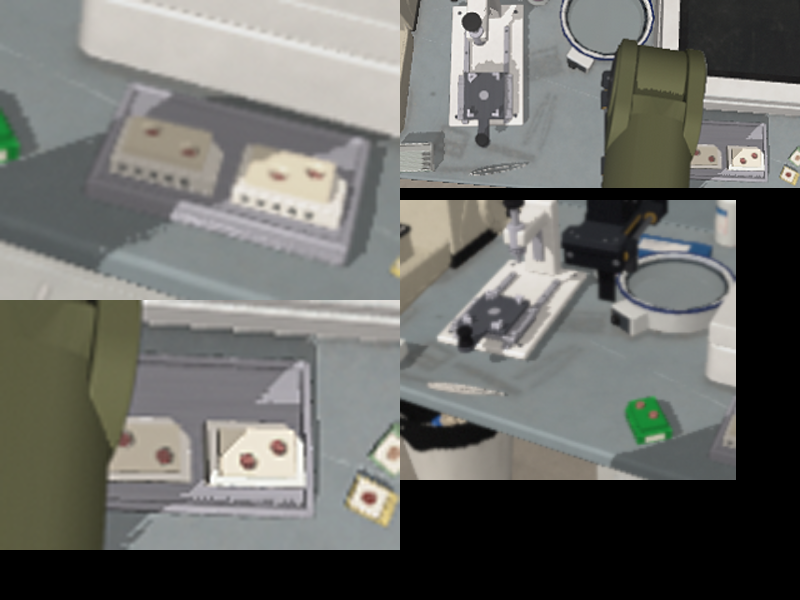

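The final view shows both blocks end to end in the tray, core side up with sunk cores. The stage is forward and empty, and the forceps, carton and green look-alike are in place. I check the blocks' level by triangulating the cores.

Run:
```python
from h import *
ct=viewer.get_calibration('top');cs=viewer.get_calibration('scene')
def blob(f,p,r=5):
    im=cv2.imread(f).astype(int); x,y=np.round(p).astype(int); a=im[y-r:y+r+1,x-r:x+r+1]
    w=np.clip((a[:,:,2]-a[:,:,1])/(a[:,:,2]+1)-.2,0,None); yy,xx=np.mgrid[y-r:y+r+1,x-r:x+r+1]; return [(w*xx).sum()/w.sum(),(w*yy).sum()/w.sum()]
k=10/3
for n,T,S in [('far1',(248,161),(278,175)),('far2',(279,147),(316,174)),('near1',(165,155),(190,151)),('near2',(124,139),(153,131))]:
    pt=blob('pics/f2.png',(320+T[0]/k,180+T[1]/k)); ps=blob('pics/f1.png',(290+S[0]/k,200+S[1]/k))
    print(n,np.round(pt,1),np.round(ps,1),tri([ray(ct,pt),ray(cs,ps)]).round(4))
for m in masks_of('scene','block_a')[:3]: print('scene',np.round(m['location'],1),round(m['conf'],2),m['pixels'].sum())
# expected far block outline (flat) vs seen
P=[[x,y,z] for z in (.016,.032) for x in (.457-.026,.457+.026) for y in (-.423-.04,-.423+.04)]
print((proj(cs,P)-[290,200])*k)
```

```text
far1 [393.6 227.8] [373.3 252.9] [ 0.453  -0.4181  0.0329]
far2 [403.  223.6] [384. 252.] [ 0.466  -0.4429  0.0341]
near1 [368.7 226.6] [346.4 245. ] [ 0.4508 -0.3487  0.036 ]
near2 [356.9 221.7] [335.4 239. ] [ 0.4617 -0.3164  0.036 ]
scene [285.2 237.2] 0.91 431
scene [337.9 248.8] 0.56 534
scene [375.7 255.6] 0.55 586
[[326.46817303 228.86359236]
 [220.87901665 198.54775406]
 [338.82992473 184.04897818]
 [236.91446601 155.84742616]
 [330.34632807 213.32083407]
 [223.6708607  183.07203441]
 [342.63015179 168.67058707]
 [239.7150292  140.55337221]]
```

Core tops stand at 33–36 mm, as expected for flat blocks (35 mm). Handing in.

```bash
python3 -c "
from cell import env
print(env.sign_off())"
```

```text
the job is handed in; nothing more can be done
None
```

Both blocks (block_c, then block_a) had their two cores pressed down to the plunger's stop and now lie flat side by side in the tray; the stage is forward, the forceps and carton were left untouched, and the job is handed in (no verdict was returned).

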